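# Stopper the governor oil samples and shut the chest

## Task

Lift orange stoppers out of the mould in the green chest and set one fully home, collar down on the rim, in the neck of every oil-sample flask that is still open. Leave the black stoppers that are already fitted where they are, keep the flasks standing and leave the other parts alone. When every flask is stoppered, shut the chest's lid completely.

Things in the scene. Friction and masses are not known exactly. Their poses are not given: they have to be found in the camera images.
- flask_a: Squat steel oil-sample flask with a blue band, standing upright, loose, 0.8 kg: body 88 mm diameter and 46 mm high, straight open neck above it 56 mm outside, 44 mm bore, rim 100 mm above the underside, bore 44 mm deep. Origin at the centre of the underside, z up along the neck. A fully seated stopper rests with its collar on the rim and its tip 62 mm above the underside.
- flask_b: Squat steel oil-sample flask with a blue band, standing upright, loose, 0.8 kg: body 88 mm diameter and 46 mm high, straight open neck above it 56 mm outside, 44 mm bore, rim 100 mm above the underside, bore 44 mm deep. Origin at the centre of the underside, z up along the neck. A fully seated stopper rests with its collar on the rim and its tip 62 mm above the underside.
- flask_c: Squat steel oil-sample flask with a blue band, standing upright, loose, 0.8 kg: body 88 mm diameter and 46 mm high, straight open neck above it 56 mm outside, 44 mm bore, rim 100 mm above the underside, bore 44 mm deep. Origin at the centre of the underside, z up along the neck. A fully seated stopper rests with its collar on the rim and its tip 62 mm above the underside.
- flask_d: Squat steel oil-sample flask with a blue band, standing upright, loose, 0.8 kg: body 88 mm diameter and 46 mm high, straight open neck above it 56 mm outside, 44 mm bore, rim 100 mm above the underside, bore 44 mm deep. Origin at the centre of the underside, z up along the neck. A fully seated stopper rests with its collar on the rim and its tip 62 mm above the underside.
- flask_e: Squat steel oil-sample flask with a blue band, standing upright, loose, 0.8 kg: body 88 mm diameter and 46 mm high, straight open neck above it 56 mm outside, 44 mm bore, rim 100 mm above the underside, bore 44 mm deep. Origin at the centre of the underside, z up along the neck. A fully seated stopper rests with its collar on the rim and its tip 62 mm above the underside.
- flask_f: Squat steel oil-sample flask with a blue band, standing upright, loose, 0.8 kg: body 88 mm diameter and 46 mm high, straight open neck above it 56 mm outside, 44 mm bore, rim 100 mm above the underside, bore 44 mm deep. Origin at the centre of the underside, z up along the neck. A fully seated stopper rests with its collar on the rim and its tip 62 mm above the underside.
- stopper_1: Orange cast tapered stopper, 81 mm long, 90 g: taper 28 to 38 mm diameter over 38 mm, collar 52 mm diameter, 7 mm thick, then a round grip 32 mm diameter, 36 mm high. Origin at the tip's centre, z towards the grip (collar top z 45, grip top z 81). Starts in a cavity of the mould in the chest, grip up, collar on the mould's face, tip 12 mm above the chest's underside.
- stopper_2: Orange cast tapered stopper, 81 mm long, 90 g: taper 28 to 38 mm diameter over 38 mm, collar 52 mm diameter, 7 mm thick, then a round grip 32 mm diameter, 36 mm high. Origin at the tip's centre, z towards the grip (collar top z 45, grip top z 81). Starts in a cavity of the mould in the chest, grip up, collar on the mould's face, tip 12 mm above the chest's underside.
- stopper_3: Orange cast tapered stopper, 81 mm long, 90 g: taper 28 to 38 mm diameter over 38 mm, collar 52 mm diameter, 7 mm thick, then a round grip 32 mm diameter, 36 mm high. Origin at the tip's centre, z towards the grip (collar top z 45, grip top z 81). Starts in a cavity of the mould in the chest, grip up, collar on the mould's face, tip 12 mm above the chest's underside.
- stopper_4: Orange cast tapered stopper, 81 mm long, 90 g: taper 28 to 38 mm diameter over 38 mm, collar 52 mm diameter, 7 mm thick, then a round grip 32 mm diameter, 36 mm high. Origin at the tip's centre, z towards the grip (collar top z 45, grip top z 81). Starts in a cavity of the mould in the chest, grip up, collar on the mould's face, tip 12 mm above the chest's underside.
- stopper_5: Orange cast tapered stopper, 81 mm long, 90 g: taper 28 to 38 mm diameter over 38 mm, collar 52 mm diameter, 7 mm thick, then a round grip 32 mm diameter, 36 mm high. Origin at the tip's centre, z towards the grip (collar top z 45, grip top z 81). Starts in a cavity of the mould in the chest, grip up, collar on the mould's face, tip 12 mm above the chest's underside.
- stopper_6: Orange cast tapered stopper, 81 mm long, 90 g: taper 28 to 38 mm diameter over 38 mm, collar 52 mm diameter, 7 mm thick, then a round grip 32 mm diameter, 36 mm high. Origin at the tip's centre, z towards the grip (collar top z 45, grip top z 81). Starts in a cavity of the mould in the chest, grip up, collar on the mould's face, tip 12 mm above the chest's underside.
- fitted_a: Black rubber tapered stopper, 81 mm long, 90 g: taper 28 to 38 mm diameter over 38 mm, collar 52 mm diameter, 7 mm thick, then a round grip 32 mm diameter, 36 mm high. Origin at the tip's centre, z towards the grip (collar top z 45, grip top z 81). Already fitted in flask_a at the start, or absent.
- fitted_b: Black rubber tapered stopper, 81 mm long, 90 g: taper 28 to 38 mm diameter over 38 mm, collar 52 mm diameter, 7 mm thick, then a round grip 32 mm diameter, 36 mm high. Origin at the tip's centre, z towards the grip (collar top z 45, grip top z 81). Already fitted in flask_b at the start, or absent.
- fitted_c: Black rubber tapered stopper, 81 mm long, 90 g: taper 28 to 38 mm diameter over 38 mm, collar 52 mm diameter, 7 mm thick, then a round grip 32 mm diameter, 36 mm high. Origin at the tip's centre, z towards the grip (collar top z 45, grip top z 81). Already fitted in flask_c at the start, or absent.
- chest: Green open chest, fixed, 220 (x) x 360 (y) x 110 mm high, 5 mm walls and floor. Origin at the centre of the underside; its +x side carries the lid hinge and looks to the robot's left. Inside: aluminium mould 130 x 204 x 45 mm with six 44 mm cavities, centred at (-35, 40) mm; iron impeller, 92 mm diameter, at (0, -120) mm, hub 47 mm up; loose parts along the hinge side.
- chest_lid (a joint): Steel lid of the chest, 8 mm thick, about 220 mm from hinge to free edge, 360 mm wide, 0.5 kg, with a small knob in the middle of the outer face near the free edge. 0 = shut, 1.57 = standing upright over the hinge; starts near upright. The hinge is stiff: the lid stays where it is left.
- chest_lid_hinge (a point): Middle of the lid's hinge axis, on the chest's +x rim, 110 mm above the plinth; the axis runs along the chest's y.
- pressure_switch: Brass pressure switch, standing, 36 mm diameter, 73 mm tall, loose in the chest along its hinge side; bystander. Origin at the centre of the underside.
- cam_follower: Steel cam follower standing on its roller, 44 mm diameter, 62 mm tall, loose in the chest along its hinge side; bystander. Origin at the centre of the underside.
- spacer: Grey PVC spacer lying flat, 56 mm diameter, 30 mm high, loose in the chest along its hinge side; bystander. Origin at the centre of the underside.
- grease_tin: Grease tin, 64 mm diameter, 85 mm tall, fixed beyond the flasks; bystander. Origin at the centre of the underside.

How it is judged:
On the way:
1. every flask stands upright with a stopper seated in its neck (((horizontal distance between stopper_1 and flask_a below 0.008 m and z of stopper_1 in the frame of flask_a below 0.067 m and angle between stopper_1's own z axis and vertical below 0.12 rad) or (horizontal distance between stopper_2 and flask_a below 0.008 m and z of stopper_2 in the frame of flask_a below 0.067 m and angle between stopper_2's own z axis and vertical below 0.12 rad) or (horizontal distance between stopper_3 and flask_a below 0.008 m and z of stopper_3 in the frame of flask_a below 0.067 m and angle between stopper_3's own z axis and vertical below 0.12 rad) or (horizontal distance between stopper_4 and flask_a below 0.008 m and z of stopper_4 in the frame of flask_a below 0.067 m and angle between stopper_4's own z axis and vertical below 0.12 rad) or (horizontal distance between stopper_5 and flask_a below 0.008 m and z of stopper_5 in the frame of flask_a below 0.067 m and angle between stopper_5's own z axis and vertical below 0.12 rad) or (horizontal distance between stopper_6 and flask_a below 0.008 m and z of stopper_6 in the frame of flask_a below 0.067 m and angle between stopper_6's own z axis and vertical below 0.12 rad) or (horizontal distance between fitted_a and flask_a below 0.008 m and z of fitted_a in the frame of flask_a below 0.067 m and angle between fitted_a's own z axis and vertical below 0.12 rad)) and angle between each of flask_a, flask_b, flask_c, flask_d, flask_e, flask_f's own z axis and vertical below 0.1 rad and ((horizontal distance between stopper_1 and flask_b below 0.008 m and z of stopper_1 in the frame of flask_b below 0.067 m and angle between stopper_1's own z axis and vertical below 0.12 rad) or (horizontal distance between stopper_2 and flask_b below 0.008 m and z of stopper_2 in the frame of flask_b below 0.067 m and angle between stopper_2's own z axis and vertical below 0.12 rad) or (horizontal distance between stopper_3 and flask_b below 0.008 m and z of stopper_3 in the frame of flask_b below 0.067 m and angle between stopper_3's own z axis and vertical below 0.12 rad) or (horizontal distance between stopper_4 and flask_b below 0.008 m and z of stopper_4 in the frame of flask_b below 0.067 m and angle between stopper_4's own z axis and vertical below 0.12 rad) or (horizontal distance between stopper_5 and flask_b below 0.008 m and z of stopper_5 in the frame of flask_b below 0.067 m and angle between stopper_5's own z axis and vertical below 0.12 rad) or (horizontal distance between stopper_6 and flask_b below 0.008 m and z of stopper_6 in the frame of flask_b below 0.067 m and angle between stopper_6's own z axis and vertical below 0.12 rad) or (horizontal distance between fitted_b and flask_b below 0.008 m and z of fitted_b in the frame of flask_b below 0.067 m and angle between fitted_b's own z axis and vertical below 0.12 rad)) and ((horizontal distance between stopper_1 and flask_c below 0.008 m and z of stopper_1 in the frame of flask_c below 0.067 m and angle between stopper_1's own z axis and vertical below 0.12 rad) or (horizontal distance between stopper_2 and flask_c below 0.008 m and z of stopper_2 in the frame of flask_c below 0.067 m and angle between stopper_2's own z axis and vertical below 0.12 rad) or (horizontal distance between stopper_3 and flask_c below 0.008 m and z of stopper_3 in the frame of flask_c below 0.067 m and angle between stopper_3's own z axis and vertical below 0.12 rad) or (horizontal distance between stopper_4 and flask_c below 0.008 m and z of stopper_4 in the frame of flask_c below 0.067 m and angle between stopper_4's own z axis and vertical below 0.12 rad) or (horizontal distance between stopper_5 and flask_c below 0.008 m and z of stopper_5 in the frame of flask_c below 0.067 m and angle between stopper_5's own z axis and vertical below 0.12 rad) or (horizontal distance between stopper_6 and flask_c below 0.008 m and z of stopper_6 in the frame of flask_c below 0.067 m and angle between stopper_6's own z axis and vertical below 0.12 rad) or (horizontal distance between fitted_c and flask_c below 0.008 m and z of fitted_c in the frame of flask_c below 0.067 m and angle between fitted_c's own z axis and vertical below 0.12 rad)) and ((horizontal distance between stopper_1 and flask_d below 0.008 m and z of stopper_1 in the frame of flask_d below 0.067 m and angle between stopper_1's own z axis and vertical below 0.12 rad) or (horizontal distance between stopper_2 and flask_d below 0.008 m and z of stopper_2 in the frame of flask_d below 0.067 m and angle between stopper_2's own z axis and vertical below 0.12 rad) or (horizontal distance between stopper_3 and flask_d below 0.008 m and z of stopper_3 in the frame of flask_d below 0.067 m and angle between stopper_3's own z axis and vertical below 0.12 rad) or (horizontal distance between stopper_4 and flask_d below 0.008 m and z of stopper_4 in the frame of flask_d below 0.067 m and angle between stopper_4's own z axis and vertical below 0.12 rad) or (horizontal distance between stopper_5 and flask_d below 0.008 m and z of stopper_5 in the frame of flask_d below 0.067 m and angle between stopper_5's own z axis and vertical below 0.12 rad) or (horizontal distance between stopper_6 and flask_d below 0.008 m and z of stopper_6 in the frame of flask_d below 0.067 m and angle between stopper_6's own z axis and vertical below 0.12 rad)) and ((horizontal distance between stopper_1 and flask_e below 0.008 m and z of stopper_1 in the frame of flask_e below 0.067 m and angle between stopper_1's own z axis and vertical below 0.12 rad) or (horizontal distance between stopper_2 and flask_e below 0.008 m and z of stopper_2 in the frame of flask_e below 0.067 m and angle between stopper_2's own z axis and vertical below 0.12 rad) or (horizontal distance between stopper_3 and flask_e below 0.008 m and z of stopper_3 in the frame of flask_e below 0.067 m and angle between stopper_3's own z axis and vertical below 0.12 rad) or (horizontal distance between stopper_4 and flask_e below 0.008 m and z of stopper_4 in the frame of flask_e below 0.067 m and angle between stopper_4's own z axis and vertical below 0.12 rad) or (horizontal distance between stopper_5 and flask_e below 0.008 m and z of stopper_5 in the frame of flask_e below 0.067 m and angle between stopper_5's own z axis and vertical below 0.12 rad) or (horizontal distance between stopper_6 and flask_e below 0.008 m and z of stopper_6 in the frame of flask_e below 0.067 m and angle between stopper_6's own z axis and vertical below 0.12 rad)) and ((horizontal distance between stopper_1 and flask_f below 0.008 m and z of stopper_1 in the frame of flask_f below 0.067 m and angle between stopper_1's own z axis and vertical below 0.12 rad) or (horizontal distance between stopper_2 and flask_f below 0.008 m and z of stopper_2 in the frame of flask_f below 0.067 m and angle between stopper_2's own z axis and vertical below 0.12 rad) or (horizontal distance between stopper_3 and flask_f below 0.008 m and z of stopper_3 in the frame of flask_f below 0.067 m and angle between stopper_3's own z axis and vertical below 0.12 rad) or (horizontal distance between stopper_4 and flask_f below 0.008 m and z of stopper_4 in the frame of flask_f below 0.067 m and angle between stopper_4's own z axis and vertical below 0.12 rad) or (horizontal distance between stopper_5 and flask_f below 0.008 m and z of stopper_5 in the frame of flask_f below 0.067 m and angle between stopper_5's own z axis and vertical below 0.12 rad) or (horizontal distance between stopper_6 and flask_f below 0.008 m and z of stopper_6 in the frame of flask_f below 0.067 m and angle between stopper_6's own z axis and vertical below 0.12 rad)) and horizontal distance between fitted_a and flask_a below 0.008 m and z of fitted_a in the frame of flask_a below 0.067 m and angle between each of fitted_a, fitted_b, fitted_c's own z axis and vertical below 0.12 rad and horizontal distance between fitted_b and flask_b below 0.008 m and z of fitted_b in the frame of flask_b below 0.067 m and horizontal distance between fitted_c and flask_c below 0.008 m and z of fitted_c in the frame of flask_c below 0.067 m), for 0.3 s.
At the end, for the whole second after the job is handed in: Each flask stands upright (within 0.1 rad), at rest, with a stopper seated in its neck: tip less than 67 mm above the flask's underside and within 8 mm of its axis, stopper within 0.12 rad of upright; the black stoppers are still seated in their own flasks; the lid is shut to within 0.06 rad (all of step 1 and value of joint chest_lid between -0.1 and 0.06 rad and linear speed of each of flask_a, flask_b, flask_c, flask_d, flask_e, flask_f below 0.02 m/s); the robot touches nothing.
It fails at once if a black stopper already fitted is pulled out of its flask (z of fitted_a in the frame of flask_a above 0.1 m or z of fitted_b in the frame of flask_b above 0.1 m or z of fitted_c in the frame of flask_c above 0.1 m).
It fails at once if the pressure switch, cam follower or spacer is moved more than 8 cm (distance of any of pressure_switch, cam_follower, spacer from where it was at the start of the episode above 0.08 m).
Of fitted_a, fitted_b, fitted_c only 1 to 2 are there at a start; the rules pass over those that are not, and their reading is None.
At some moment in a run one of flask_a, flask_b, flask_c, flask_d, flask_e, flask_f may be knocked a few centimetres aside while the robot is not near it.
Once in a run the grip may slacken for a moment while it holds something.
It also fails if it takes over 210 s, if anything falls off the work surface, if the arm or the gripper's body presses on something with over 40 N, if the wrist force passes 120 N, or if a joint passes its speed limit or range.

## Robot

A 7-joint arm with a two-finger parallel gripper is mounted at the origin on the work surface. World frame = base frame: x ahead of the robot, y to its left, z up, the work surface at z = 0. Lengths are in m, angles in rad, forces in N, time in s.
With the tool pointing down it reaches from about 0.4 to 0.875 m from the base axis. Payload 19.3 kg.
Tool frame: the origin (TCP) lies on the centre line of the jaws, within the pads' length; the fingertips stand 14 mm ahead of it and the grasp point (between the pads) lies 5 mm behind it; z points along the fingers, y is the line along which they close (so a half turn about z gives the same grasp; the last joint's range is limited). The gripper opens to 85 mm and grips with 20 to 120 N. Pads are 22 mm wide; open, the fingers measure 114 mm over their backs; the gripper's body (76 mm by 85 mm) begins 54 mm behind the grasp point. The pads swing forward as they close: fully open they stand 13 mm farther back than shut.
Start: joints at [-1.41, 0.521, -0.036, 1.599, 0.021, 1.021, -0.113], TCP at [0.143, 0.608, 0.21] pointing down, gripper open.
Joint ranges: [-2.91, 2.91], [-0.3, 2.13], [-1.5, 1.42], [0.17, 2.43], [-1.26, 4.41], [0.16, 1.93], [-2.52, 2.52]. Speed limits (rad/s): [1.89, 1.89, 2.39, 2.39, 3.01, 3.01, 3.01].

## Interface

Orientations are given as [roll, pitch, yaw] about the fixed x, y, z axes, in that order (R = Rz(yaw) Ry(pitch) Rx(roll)).
In Python, from workcell import bot, grab_frame, regions_of gives the robot as it stands. The module is installed in compiled form; this text tells all that it offers.
- The arm moves only by the tool play_rows, never from a script. Its argument "plan" is a list of rows, each a list of 3 entries, a list of its own where there are three numbers: the shift along the tool's x, y, z in units of 2.5 cm (1.0 is 2.5 cm), then the turn, a rotation vector about the tool's x, y, z in units of 0.15 rad (1.0 is 0.15 rad), then the closure, from -1 (fully open) to 1 (shut). In form: [[[tx, ty, tz], [rx, ry, rz], jaw], ...]. A call has 1 to 20 rows; each row shifts and turns the commanded pose from where the row before left it, along the tool's axes as they then stand; what a row does not reach is not made up. A row lasts 1/8 s, in which the tool goes at most 62.5 mm and 10.7 degrees, less where a joint would pass 70% of its speed; a pose out of reach is approached as far as the arm can. A call with a number of a shift or a turn outside -1 to 1 is refused whole. A call with a gripper value outside its range is refused whole. The fingers move at their own pace and stop on an object; "newtons" is the grip in N (left out, the last holds). Time passes only in rows, so rows that do not move let the fingers close. It gives the time, the measured TCP pose, the force, the opening and the grip force at its end, in the units of the state.
- bot.observe(): the state, without advancing time (a new reading comes with each control period).
- grab_frame(name): name is "scene" or "top" or "wrist"; returns a dict with "pixels" (420x560x3 uint8, red, green, blue), "depth" (420x560 float32, m along the optical axis (not along the pixel's ray), 0 where there is no reading), "camera_matrix" (3x3 intrinsics, pixels), "R" (3x3) and "t" (3): a world point X has camera coordinates R X + t. Camera axes: x right, y down, z forward; pixel columns grow to the right and rows downward; lengths in m; the calibration is good to about 2 mm. A picture is of the moment at which its call begins.
- bot.job_done(): hands the job in; it is judged then, once.
Trained networks look in the newest picture that a camera, given by its name, has taken for a name from the list of things; names that differ only in an ending like _2 or _b are one class to them, and where a whole thing is asked for, a point or a joint stands for the part that bears it (a point fixed in the world has none). Each returns a list of dicts, best first, with "p" (0 to 1); they miss things now and then, are a little off and sometimes report something else, mostly with a low value. They report only what shows in the picture. A call takes as long as a camera call.
- regions_of(thing, camera): "mask" (420x560 bool, what is visible of it) and "box" ([left, top, right, bottom] in pixels, round what is visible of it).
The state is a dict: "clock": time; "qpos": joint angles; "qd": joint speeds; "joint_efforts": joint torques, N m; "position": TCP position; "tool_rot": TCP orientation; "force": force on the tool from outside, world axes, zero at the start; "moment": the same for the moment, N m; "grip_width": finger opening in m; "finger_force": force on a finger pad.
Only numpy, scipy, OpenCV 4.12 (cv2) and the standard library are available. Lean on these libraries where they do the work, as an engineer would, in place of code of your own. Each camera call takes 0.05 s, during which the arm holds its last target. There are 200 camera calls.

## Working session

There is one attempt and no reset: what is moved stays moved. The work goes in short steps, Python scripts to look and compute and a tool call to move; the robot and the scene stay as the last step left them, time stands still between calls to the robot, and variables do not carry over. Pictures are saved under pics/ and viewed, at most 14 in all, crops included, and the job is handed in when it is done.

Besides the shell and the picture viewer there is one more tool, called after ">>>" as name(argument=value, ...), one argument or row to a line, values as JSON. play_rows: Moves the arm, as the interface text tells. Its arguments: {"type":"object","properties":{"plan":{"type":"array"},"newtons":{"type":"number"}},"required":["plan"]}

```bash
mkdir -p pics; cat > h.py <<'E'
import numpy as np, cv2
from workcell import bot, grab_frame, regions_of
def pts(f):
    d=f["depth"]; K=f["camera_matrix"]; v,u=np.mgrid[0:d.shape[0],0:d.shape[1]]
    c=np.stack([(u-K[0,2])/K[0,0]*d,(v-K[1,2])/K[1,1]*d,d],-1)
    P=(c-f["t"])@f["R"]; P[d<=0]=np.nan
    return P
def save(f,n): cv2.imwrite("pics/"+n,f["pixels"][:,:,::-1])
E
python3 - <<'E'
from h import *
np.set_printoptions(precision=4,suppress=True)
s=bot.observe(); print({k:np.round(v,4) for k,v in s.items()})
for n in ["top","scene"]:
    f=grab_frame(n); save(f,n+"0.png"); P=pts(f); print(n,"cam",-f["R"].T@f["t"])
    for th in ["flask_a","stopper_1","fitted_a","chest","chest_lid","pressure_switch","grease_tin"]:
        for r in regions_of(th,n):
            if r["p"]<.3: continue
            q=P[r["mask"]]; q=q[~np.isnan(q[:,0])]
            print(th,round(r["p"],2),r["box"],np.median(q,0),np.percentile(q,98,axis=0))
E
```

```text
{'clock': np.float64(0.0), 'qpos': array([-1.4102,  0.522 , -0.0363,  1.6   ,  0.0212,  1.0211, -0.1128]), 'qd': array([ 0.0004, -0.0001, -0.0006, -0.0004, -0.0004, -0.0009, -0.0019]), 'joint_efforts': array([  0.0006, -92.7068,   1.9802, -36.9948,   0.0179,   0.0077,
         0.    ]), 'position': array([0.1429, 0.6081, 0.2093]), 'tool_rot': array([-3.1405,  0.0001,  2.9108]), 'force': array([-0.116 , -0.0895,  0.3041]), 'moment': array([ 0.0036,  0.0084, -0.0043]), 'finger_force': np.float64(0.0), 'grip_width': np.float64(0.0855)}
top cam [ 0.466  -0.0001  1.0171]
flask_a 0.96 [282.4, 252.2, 318.8, 291.5] [ 0.4294 -0.026   0.0511] [0.4679 0.0057 0.1017]
flask_a 0.78 [342.7, 243.4, 380.5, 280.7] [ 0.4349 -0.173   0.055 ] [ 0.4754 -0.1357  0.1025]
flask_a 0.76 [391.7, 242.8, 437.7, 278.0] [ 0.45   -0.298   0.0555] [ 0.4902 -0.2671  0.102 ]
flask_a 0.75 [338.1, 181.4, 375.0, 217.8] [ 0.587  -0.1664  0.0553] [ 0.6309 -0.1299  0.102 ]
flask_a 0.67 [290.0, 187.8, 326.7, 221.3] [ 0.5848 -0.0464  0.055 ] [ 0.6258 -0.009   0.1017]
flask_a 0.6 [401.8, 187.2, 439.8, 222.5] [ 0.5754 -0.3193  0
[... 2559 characters left out ...]
387.0, 214.9] [0.518  0.1947 0.0716] [0.5296 0.2159 0.0954]
fitted_a 0.76 [276.4, 124.0, 301.9, 147.4] [ 0.4393 -0.0282  0.1186] [ 0.4539 -0.0084  0.1446]
fitted_a 0.55 [335.1, 182.5, 358.5, 211.7] [0.5227 0.1291 0.0691] [0.5364 0.1513 0.0953]
chest 0.76 [301.3, 62.3, 505.9, 329.1] [0.6058 0.2665 0.0732] [0.7324 0.3247 0.3308]
chest_lid 0.93 [433.6, 58.7, 505.3, 297.0] [0.5923 0.304  0.2656] [0.7183 0.3346 0.3315]
chest_lid 0.38 [324.4, 205.1, 350.2, 229.5] [0.5922 0.1351 0.0674] [0.6071 0.1566 0.0947]
pressure_switch 0.83 [401.1, 175.6, 424.8, 208.3] [0.4285 0.2569 0.0553] [0.4367 0.2749 0.0794]
grease_tin 0.86 [196.2, 240.7, 229.9, 290.8] [ 0.7762 -0.0563  0.0772] [ 0.7954 -0.0343  0.0868]
```

```bash
cat >> h.py <<'E'
from scipy.optimize import least_squares
from scipy.spatial.transform import Rotation as Rn
def circ(xy,r,c0):
    return least_squares(lambda c:np.hypot(*(xy-c).T)-r,c0,loss="soft_l1",f_scale=.001).x
def discs(P,z0,z1,rad,region):
    """centres of flat tops: cells of height z0..z1 inside region, by connected component in the picture"""
    m=(P[...,2]>z0)&(P[...,2]<z1)&(P[...,0]>region[0])&(P[...,0]<region[1])&(P[...,1]>region[2])&(P[...,1]<region[3])
    n,l=cv2.connectedComponents(m.astype(np.uint8)); out=[]
    for i in range(1,n):
        q=P[l==i][:,:2]
        if len(q)>15:
            (cx,cy),r=cv2.minEnclosingCircle(q.astype(np.float32)); out.append((len(q),*q.mean(0),cx,cy,r))
    return np.array(out)
def to(target,yaw=None):
    s=bot.observe(); R=Rn.from_euler("xyz",s["tool_rot"])
    print("pos",np.round(s["position"],4),"rot",np.round(s["tool_rot"],4),"w",round(float(s["grip_width"]),4),"t",s["clock"])
    g=R if yaw is None else Rn.from_euler("xyz",[np.pi,0,yaw])
    print("shift units (present tool axes)",np.round(R.inv().apply(np.array(target)-s["position"])/.025,2),
      "in target axes",np.round(g.inv().apply(np.array(target)-s["position"])/.025,2),
      "turn units",np.round((R.inv()*g).as_rotvec()/.15,2))
E
python3 - <<'E'
from h import *
np.set_printoptions(precision=4,suppress=True)
f=grab_frame("top");P=pts(f)
print("grips\n",discs(P,.088,.103,.016,(.38,.65,.1,.235)))
print("rims\n",discs(P,.094,.108,.028,(.35,.7,-.4,.04)))
print("black\n",discs(P,.135,.155,.028,(.35,.7,-.4,.04)))
f=grab_frame("scene");P=pts(f)
print("s grips\n",discs(P,.088,.103,.016,(.38,.65,.1,.235)))
print("s rims\n",discs(P,.094,.108,.028,(.35,.7,-.4,.04)))
E
```

```text
grips
 [[135.       0.5795   0.1311   0.5796   0.1312   0.0157]
 [141.       0.5744   0.1964   0.5746   0.197    0.0158]
 [141.       0.5097   0.1254   0.5099   0.1257   0.0156]
 [142.       0.5046   0.191    0.5048   0.1916   0.0157]
 [146.       0.4403   0.1198   0.4404   0.1202   0.0159]
 [146.       0.435    0.1857   0.435    0.1862   0.0158]]
rims
 [[184.       0.5919  -0.1711   0.5922  -0.1716   0.0281]
 [171.       0.5872  -0.0483   0.5879  -0.0484   0.0277]
 [206.       0.579   -0.331    0.5798  -0.3314   0.0283]
 [200.       0.4488  -0.3094   0.4489  -0.3096   0.0285]
 [195.       0.435   -0.178    0.4349  -0.1781   0.028 ]
 [201.       0.4268  -0.0333   0.4267  -0.0341   0.0279]]
black
 [[161.       0.427   -0.0338   0.4266  -0.034    0.0158]]
s grips
 [[136.       0.4455   0.1231   0.4435   0.123    0.0166]
 [137.       0.4402   0.1882   0.4384   0.1886   0.0166]
 [152.       0.5148   0.1283   0.5133   0.1273   0.0169]
 [161.       0.5103   0.1935   0.5088   0.1937   0.0162]
 [174.       0.5841   0.1337   0.5827   0.1324   0.017 ]
 [181.       0.5792   0.1992   0.5778   0.2002   0.0168]]
s rims
 [[165.       0.4538  -0.3066   0.4529  -0.3081   0.0295]
 [177.       0.4388  -0.1752   0.4367  -0.175    0.0293]
 [205.       0.4431  -0.0269   0.4305  -0.0312   0.0278]
 [188.       0.583   -0.3281   0.5817  -0.3292   0.029 ]
 [216.       0.5957  -0.1695   0.5938  -0.1692   0.0298]
 [232.       0.5928  -0.0458   0.5906  -0.0462   0.0292]]
```

View pics/top0.png

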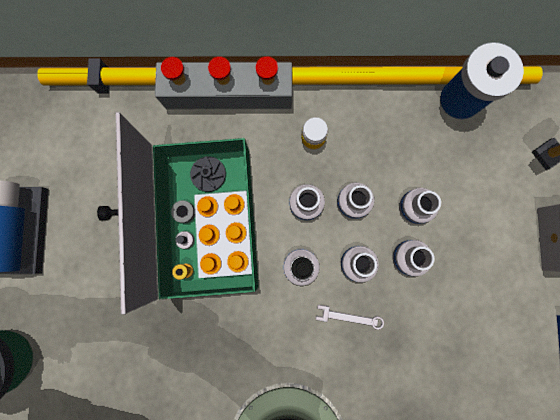

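View pics/scene0.png

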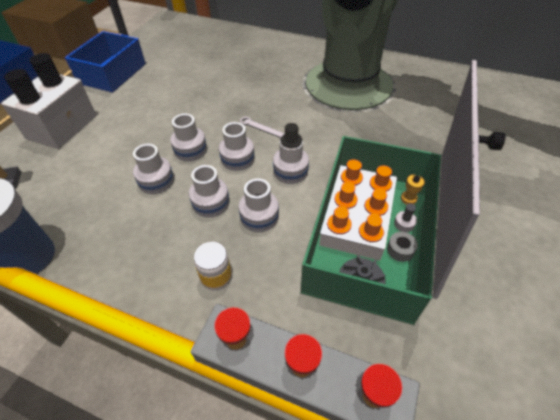

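The top view shows the lid upright at column 120–150. Six orange stoppers are at columns 208–238, rows 204–263. Six flasks are at columns 300–430, and only the one at (302,266) has a black stopper, so five are open. I'll raise the arm over the lid first, turning the jaws along the chest.

>>> play_rows(
  plan=[
    [[0,0,-1],[0,0,0.84],-0.15],
    [[0,0,-1],[0,0,0.84],-0.15],
    [[0,0,-1],[0,0,0.84],-0.15],
    [[0,0,-1],[0,0,0.84],-0.15],
    [[0,0,-1],[0,0,0.84],-0.15],
    [[0,0,-1],[0,0,0.84],-0.15],
    [[0,0,-1],[0,0,0.84],-0.15],
    [[0,0,-1],[0,0,0.84],-0.15],
    [[0,0,-1],[0,0,0.84],-0.15],
    [[0,0,-1],[0,0,0.84],-0.15],
    [[0,0,0],[0,0,0],-0.15],
  ],
  newtons=50,
)

```text
clock: 2.28
position: [0.1431, 0.6088, 0.4615]
tool_rot: [3.141, -0.003, 1.65]
force: [1.1, 0.3, -0.8]
grip_width: 0.0493
finger_force: 0.0
```

>>> play_rows(
  plan=[
    [[-1,0.8,0],[0,0,0],-0.15],
    [[-1,0.8,0],[0,0,0],-0.15],
    [[-1,0.8,0],[0,0,0],-0.15],
    [[-1,0.8,0],[0,0,0],-0.15],
    [[-1,0.8,0],[0,0,0],-0.15],
    [[-1,0.8,0],[0,0,0],-0.15],
    [[-1,0.8,0],[0,0,0],-0.15],
    [[-1,0.8,0],[0,0,0],-0.15],
    [[-1,0.8,0],[0,0,0],-0.15],
    [[-1,0.8,0],[0,0,0],-0.15],
    [[-1,0.8,0],[0,0,0],-0.15],
    [[-1,0.8,0],[0,0,0],-0.15],
    [[-1,0.8,0],[0,0,0],-0.15],
    [[-1,0.8,0],[0,0,0],-0.15],
    [[-1,0.8,0],[0,0,0],-0.15],
    [[-1,0.8,0],[0,0,0],-0.15],
    [[-1,0.8,0],[0,0,0],-0.15],
    [[-1,0.8,0],[0,0,0],-0.15],
    [[-1,0.8,0],[0,0,0],-0.15],
    [[-0.4,0,0],[0,0,0],-0.15],
  ],
)

```text
clock: 4.78
position: [0.5612, 0.1536, 0.4587]
tool_rot: [-3.14, 0.001, 1.65]
force: [-0.5, 0.8, -0.4]
grip_width: 0.0493
finger_force: 0.0
```

>>> play_rows(
  plan=[
    [[-0.8,0.7,0.6],[0,0,0],-0.15],
    [[0,0,1],[0,0,0],-0.15],
    [[0,0,1],[0,0,0],-0.15],
    [[0,0,1],[0,0,0],-0.15],
    [[0,0,1],[0,0,0],-0.15],
    [[0,0,1],[0,0,0],-0.15],
    [[0,0,1],[0,0,0],-0.15],
    [[0,0,1],[0,0,0],-0.15],
    [[0,0,0],[0,0,0],-0.15],
  ],
)

```text
clock: 5.9
position: [0.5782, 0.1371, 0.2684]
tool_rot: [-3.139, 0.001, 1.652]
force: [0.1, 0.2, -0.3]
grip_width: 0.0492
finger_force: 0.0
```

```bash
python3 - <<'E'
from h import *
np.set_printoptions(precision=4,suppress=True)
f=grab_frame("wrist");save(f,"w1.png");P=pts(f)
print("cam",-f["R"].T@f["t"])
print(discs(P,.086,.103,.016,(.38,.65,.1,.235)))
f=grab_frame("top");P=pts(f)
print("rims\n",discs(P,.094,.108,.028,(.35,.7,-.4,.04)))
to([.5805,.132,.077],1.648)
E
```

```text
cam [0.5731 0.2175 0.4323]
[[975.       0.4394   0.1887   0.4384   0.1881   0.016 ]
 [939.       0.5084   0.1941   0.5081   0.1936   0.0161]
 [910.       0.5776   0.1996   0.5776   0.1992   0.0159]
 [824.       0.4446   0.1235   0.4434   0.123    0.0163]
 [796.       0.5137   0.1292   0.5133   0.1285   0.0158]
 [798.       0.5827   0.1345   0.5828   0.1337   0.016 ]
 [119.       0.6394   0.1009   0.6385   0.101    0.0116]]
rims
 [[183.       0.592   -0.1714   0.5926  -0.1713   0.028 ]
 [167.       0.5871  -0.0485   0.5878  -0.0487   0.028 ]
 [195.       0.5792  -0.3314   0.5795  -0.3315   0.0284]
 [205.       0.4491  -0.3095   0.45    -0.3099   0.0282]
 [193.       0.4349  -0.1778   0.435   -0.1776   0.0278]
 [196.       0.4287  -0.033    0.4269  -0.0339   0.0279]]
pos [0.5795 0.137  0.2706] rot [ 3.1413 -0.0002  1.6516] w 0.0489 t 6.0
shift units (present tool axes) [-0.2   0.02  7.74] in target axes [-0.2   0.02  7.74] turn units [ 0.   -0.    0.02]
```

View pics/w1.png

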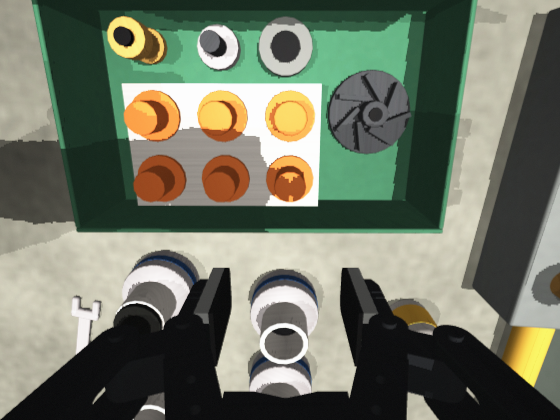

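The wrist view shows the whole mould, with the first stopper at (290,180) and the fingers clear of it. The wrist and scene cameras agree to about 1 mm.

>>> play_rows(
  plan=[
    [[-0.17,0.09,1],[0,0,0],-0.15],
    [[0,0,1],[0,0,0],-0.15],
    [[0,0,1],[0,0,0],-0.15],
    [[0,0,1],[0,0,0],-0.15],
    [[0,0,1],[0,0,0],-0.15],
    [[0,0,1],[0,0,0],-0.15],
    [[0,0,1],[0,0,0],-0.15],
    [[0,0,0.7],[0,0,0],-0.15],
    [[0,0,0],[0,0,0],-0.15],
    [[0,0,0],[0,0,0],1],
    [[0,0,0],[0,0,0],1],
    [[0,0,0],[0,0,0],1],
    [[0,0,0],[0,0,0],1],
  ],
  newtons=60,
)

```text
clock: 7.62
position: [0.5822, 0.1328, 0.0776]
tool_rot: [3.141, -0.0, 1.651]
force: [0.3, 1.4, 0.0]
grip_width: 0.0
finger_force: 0.0
```

```bash
python3 - <<'E'
from h import *
np.set_printoptions(precision=4,suppress=True)
print(bot.observe()["grip_width"])
f=grab_frame("wrist");P=pts(f)
f2=grab_frame("scene");cv2.imwrite("pics/c1.png",np.hstack([cv2.resize(f["pixels"],(400,300)),cv2.resize(f2["pixels"][100:310,260:540],(400,300))])[:,:,::-1])
E
```

```text
5.270421329972854e-06
```

View pics/c1.png

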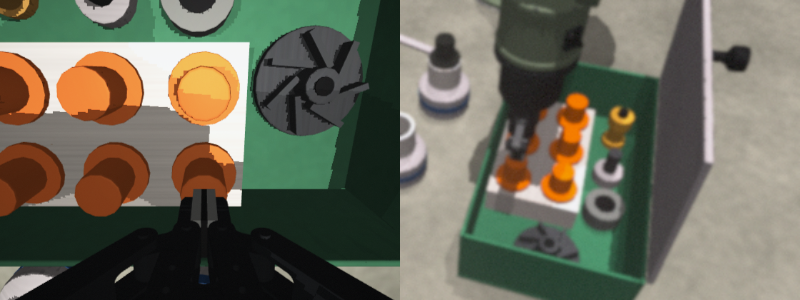

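The wrist half shows the jaws closed at (205,200), in front of the first stopper's grip. The scene half shows the fingers beside the grip on the robot's side. I'll measure the offset.

```bash
python3 - <<'E'
from h import *
np.set_printoptions(precision=4,suppress=True)
for n in ["scene","wrist"]:
    f=grab_frame(n);P=pts(f);c=f["pixels"].astype(int)
    hsv=cv2.cvtColor(f["pixels"],cv2.COLOR_RGB2HSV)
    near=(np.abs(P[...,0]-.58)<.04)&(np.abs(P[...,1]-.135)<.035)
    o=near&(hsv[...,0]<22)&(hsv[...,1]>150)
    d=near&(hsv[...,1]<90)&(P[...,2]>.06)
    for k,m in(("orange",o),("dark",d)):
        q=P[m];print(n,k,len(q))
        for z in np.arange(.055,.12,.008):
            a=q[(q[:,2]>=z)&(q[:,2]<z+.008)]
            if len(a)>5: print("  z %.3f"%z,len(a),a.min(0)[:2],a.max(0)[:2])
E
```

```text
scene orange 409
  z 0.055 177 [0.5642 0.1107] [0.6083 0.1584]
  z 0.063 40 [0.5824 0.1192] [0.5988 0.149 ]
  z 0.071 35 [0.5845 0.1185] [0.5982 0.1489]
  z 0.079 40 [0.586  0.1203] [0.5989 0.1486]
  z 0.087 90 [0.5816 0.1208] [0.5986 0.1479]
  z 0.095 10 [0.5799 0.1247] [0.5986 0.1476]
scene dark 4820
  z 0.103 7 [0.5868 0.1237] [0.5898 0.1433]
  z 0.111 18 [0.5869 0.1229] [0.5967 0.1431]
  z 0.119 20 [0.594  0.1279] [0.5975 0.14  ]
wrist orange 5355
  z 0.055 2742 [0.5575 0.1163] [0.6081 0.1598]
  z 0.063 272 [0.5675 0.1363] [0.5977 0.1497]
  z 0.071 313 [0.5673 0.1348] [0.5968 0.1498]
  z 0.079 340 [0.5672 0.1342] [0.5981 0.1497]
  z 0.087 1573 [0.5672 0.1304] [0.5979 0.1499]
wrist dark 31342
  z 0.087 6 [0.5981 0.1318] [0.5983 0.1364]
  z 0.095 15 [0.5759 0.1432] [0.588  0.1447]
  z 0.103 420 [0.5689 0.1386] [0.5956 0.1454]
  z 0.111 639 [0.5689 0.1383] [0.5961 0.1453]
  z 0.119 750 [0.569  0.1386] [0.596  0.1455]
```

```bash
python3 - <<'E'
from h import *
np.set_printoptions(precision=4,suppress=True)
s=bot.observe();print(s["position"],s["force"],s["grip_width"],s["qpos"])
f=grab_frame("wrist");P=pts(f)
for v in range(240,420,10):
    print(v,P[v,287],f["pixels"][v,287], P[v,272][2],P[v,272][1])
E
```

```text
[0.5822 0.1327 0.0774] [-0.1805 -1.0988 -0.2182] 0.00041829850764769 [-0.5967  0.688   0.4042  1.7968 -0.3818  0.7346  0.092 ]
240 [0.5825 0.1492 0.0864] [85 41 18] nan nan
250 [0.5826 0.1469 0.0929] [137  67  30] 0.09210957759494953 0.14600884792152397
260 [0.583  0.1419 0.0928] [137  66  30] 0.09285397523884682 0.14130051108899241
270 [0.5828 0.1441 0.1072] [11 12 11] 0.10815861349108873 0.14408317307659763
280 [0.5827 0.1443 0.1161] [10 10 10] 0.116315446504759 0.14389134431824935
290 [0.5827 0.145  0.1251] [10 10 10] 0.1240602012590345 0.1439501316668136
300 [0.5827 0.1445 0.1312] [8 7 8] 0.1299860631425229 0.14334865273298894
310 [0.5827 0.144  0.1367] [18 17 18] 0.13863744185539434 0.14491136102931246
320 [0.5831 0.1392 0.1355] [19 19 19] 0.14471772564815497 0.1452461493008132
330 [0.5834 0.1355 0.1361] [20 19 20] 0.1497042156375779 0.14516388790188003
340 [0.5837 0.1314 0.1363] [18 18 18] 0.1546054937416122 0.14533334434082784
350 [0.5841 0.1273 0.1364] [18 17 18] 0.1587215532026488 0.14517938465355443
360 [0.5845 0.122  0.1354] [18 23 20] 0.16210763052105473 0.14466203015127804
370 [0.5868 0.0948 0.1102] [29 54 40] 0.1626930738949182 0.14182215706473203
380 [ 0.5952 -0.0042  0.0113] [58 55 55] 0.16282191026627868 0.13852581423553567
390 [ 0.5951 -0.0026  0.0233] [12 22 40] 0.16395614636391914 0.1361635068161971
400 [0.5826 0.1439 0.1745] [10 11 12] 0.17391522988193725 0.14299169983690665
410 [0.5824 0.1454 0.1787] [12 11 12] 0.1781451927017896 0.14444841029667413
```

The real fingertips end at z≈0.10, just above the grip top, about 36 mm higher than the nominal tool data says. I'll open, lower in measured steps and check.

>>> play_rows(
  plan=[
    [[0,0,0],[0,0,0],-0.15],
    [[0,0,0],[0,0,0],-0.15],
    [[0,0,0],[0,0,0],-0.15],
    [[0,0,0.4],[0,0,0],-0.15],
    [[0,0,0.4],[0,0,0],-0.15],
    [[0,0,0],[0,0,0],-0.15],
  ],
)

```text
clock: 8.62
position: [0.5815, 0.1325, 0.0562]
tool_rot: [-3.14, 0.0, 1.651]
force: [0.4, -0.8, -0.1]
grip_width: 0.049
finger_force: 0.0
```

```bash
python3 - <<'E'
from h import *
np.set_printoptions(precision=4,suppress=True)
s=bot.observe();print(s["position"],s["force"],s["grip_width"])
f=grab_frame("wrist");P=pts(f)
dark=(f["pixels"].max(-1)<60)&(np.abs(P[...,0]-.583)<.05)&(np.abs(P[...,1]-.135)<.025)&(P[...,2]>.05)
for lo,hi in((.53,.5665),(.599,.64)):
    q=P[dark&(P[...,0]>lo)&(P[...,0]<hi)]; print(len(q),np.percentile(q,[1,5],axis=0), q[:,0].min(),q[:,0].max())
f2=grab_frame("scene");cv2.imwrite("pics/c2.png",np.hstack([cv2.resize(f["pixels"],(400,300)),cv2.resize(f2["pixels"][130:250,290:450],(400,300))])[:,:,::-1])
E
```

```text
[0.5815 0.1325 0.0562] [ 0.4163 -0.82   -0.0841] 0.04904308496789632
11877 [[0.5332 0.12   0.0861]
 [0.5338 0.1227 0.0954]] 0.533000515217338 0.566488414265946
12671 [[0.5996 0.126  0.0863]
 [0.6013 0.1298 0.096 ]] 0.5990004264297281 0.6329981452713803
```

View pics/c2.png

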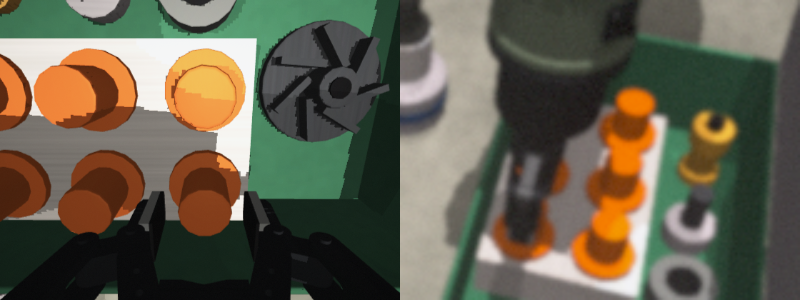

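The fingers now straddle the grip, with tips at about z=0.084 and nothing touching. I'll go down 17 mm more and close.

>>> play_rows(
  plan=[
    [[0,0,0.35],[0,0,0],-0.15],
    [[0,0,0.35],[0,0,0],-0.15],
    [[0,0,0],[0,0,0],-0.15],
    [[0,0,0],[0,0,0],1],
    [[0,0,0],[0,0,0],1],
    [[0,0,0],[0,0,0],1],
  ],
)

```text
clock: 9.48
position: [0.5823, 0.1327, 0.0402]
tool_rot: [3.141, -0.0, 1.651]
force: [0.0, -0.3, 2.9]
grip_width: 0.0309
finger_force: 59.3
```

>>> play_rows(
  plan=[
    [[0,0,-1],[0,0,0],1],
    [[0,0,-1],[0,0,0],1],
    [[0,0,-1],[0,0,0],1],
    [[0,0,-1],[0,0,0],1],
    [[0,0,-1],[0,0,0],1],
    [[0,0,-1],[0,0,0],1],
    [[-1,-0.1,-0.8],[0,0,0],1],
    [[-1,-0.1,0],[0,0,0],1],
    [[-1,-0.1,0],[0,0,0],1],
    [[-1,-0.1,0],[0,0,0],1],
    [[-1,-0.1,0],[0,0,0],1],
    [[-1,-0.1,0],[0,0,0],1],
    [[-1,-0.1,0],[0,0,0],1],
    [[-1,-0.1,0],[0,0,0],1],
    [[-1,-0.1,0],[0,0,0],1],
    [[-1,-0.1,0],[0,0,0],1],
    [[-1,-0.1,0],[0,0,0],1],
    [[-1,-0.1,0],[0,0,0],1],
    [[-1,-0.1,0],[0,0,0],1],
    [[-1,-0.1,0],[0,0,0],1],
  ],
)

```text
clock: 11.98
position: [0.5745, -0.2207, 0.21]
tool_rot: [-3.141, 0.0, 1.65]
force: [-0.4, 0.6, -1.5]
grip_width: 0.0306
finger_force: 59.5
```

>>> play_rows(
  plan=[
    [[-1,0,0],[0,0,0],1],
    [[-1,0,0],[0,0,0],1],
    [[-1,0,0],[0,0,0],1],
    [[0,0,0],[0,0,0],1],
    [[0,0,0],[0,0,0],1],
  ],
)

```text
clock: 12.6
position: [0.5808, -0.2937, 0.2098]
tool_rot: [-3.141, -0.0, 1.65]
force: [-0.0, 0.7, -0.7]
grip_width: 0.0306
finger_force: 59.5
```

```bash
cat >> h.py <<'E'
def look():
    out={}
    for n in ["top","scene","wrist"]:
        f=grab_frame(n);save(f,"last_%s.png"%n);P=pts(f)
        out[n]=P
        d=discs(P,.094,.108,.028,(.35,.7,-.42,.06))
        print(n,"rims\n",d[d[:,5]>.02] if len(d) else d)
        hsv=cv2.cvtColor(f["pixels"],cv2.COLOR_RGB2HSV)
        s=bot.observe()["position"]
        o=(hsv[...,0]<22)&(hsv[...,1]>150)&(np.hypot(P[...,0]-s[0],P[...,1]-s[1])<.06)&(P[...,2]>s[2]-.05)
        if o.sum()>20: q=P[o];print("  held orange",len(q),np.percentile(q,2,axis=0),np.percentile(q,98,axis=0))
    return out
E
python3 - <<'E'
from h import *
np.set_printoptions(precision=4,suppress=True)
look(); to([.5808,-.3302,.14],1.648)
E
```

```text
top rims
 [[182.       0.5921  -0.1716   0.592   -0.1716   0.0279]
 [169.       0.5875  -0.0485   0.5881  -0.0489   0.0279]
 [ 96.       0.5659  -0.3216   0.5776  -0.3302   0.0278]
 [201.       0.4491  -0.3096   0.4492  -0.3097   0.0284]
 [190.       0.4347  -0.1777   0.435   -0.1778   0.0278]
 [185.       0.427   -0.0331   0.4269  -0.0339   0.028 ]]
  held orange 400 [ 0.556  -0.2973  0.2221] [ 0.5971 -0.2687  0.3162]
scene rims
 [[163.       0.4531  -0.3075   0.4529  -0.3078   0.029 ]
 [177.       0.4391  -0.1749   0.4367  -0.1759   0.0297]
 [204.       0.4431  -0.0276   0.4306  -0.0311   0.0277]
 [195.       0.5824  -0.3282   0.5825  -0.3293   0.0283]
 [216.       0.5959  -0.169    0.5947  -0.1704   0.0297]
 [234.       0.5921  -0.0459   0.5913  -0.0467   0.0283]]
  held orange 477 [ 0.564  -0.2983  0.1909] [ 0.6044 -0.2684  0.2636]
wrist rims
 [[1892.        0.4385   -0.1827    0.4377   -0.1763    0.0285]
 [1956.        0.5959   -0.1711    0.5956   -0.1699    0.028 ]
 [1655.        0.453    -0.3073    0.4529   -0.3079    0.0282]
 [ 376.        0.5782   -0.3072    0.5799   -0.3152    0.0238]]
  held orange 10139 [ 0.5617 -0.3036  0.2237] [ 0.5999 -0.2673  0.2636]
pos [ 0.5813 -0.2931  0.21  ] rot [ 3.1415 -0.0002  1.6515] w 0.0306 t 12.75
shift units (present tool axes) [-1.48 -0.14  2.8 ] in target axes [-1.48 -0.13  2.8 ] turn units [ 0.   -0.    0.02]
```

View pics/last_wrist.png

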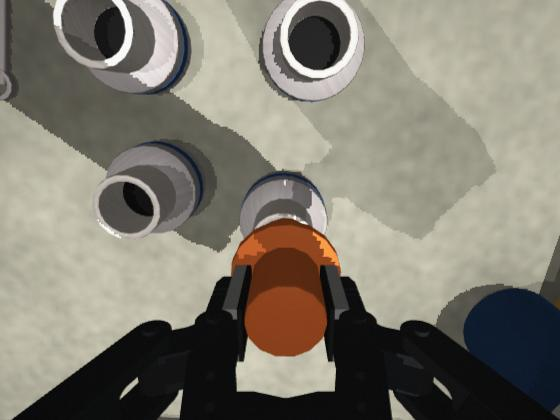

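The wrist view shows the stopper held upright at (287,290). The target flask is behind it and three open necks are visible at (92,30), (318,38) and (128,205). The wrist and scene cameras agree on the rims.

>>> play_rows(
  plan=[
    [[-0.76,-0.08,0],[0,0,0],1],
    [[-0.7,0,0],[0,0,0],1],
    [[0,0,0.7],[0,0,0],1],
    [[0,0,0.7],[0,0,0],1],
    [[0,0,0.7],[0,0,0],1],
    [[0,0,0.7],[0,0,0],1],
    [[0,0,0.4],[0,0,0],1],
    [[0,0,0.4],[0,0,0],1],
    [[0,0,0.4],[0,0,0],1],
    [[0,0,0.4],[0,0,0],1],
    [[0,0,0.3],[0,0,0],1],
    [[0,0,0.1],[0,0,0],1],
    [[0,0,0],[0,0,0],1],
  ],
)

```text
clock: 14.38
position: [0.5822, -0.3304, 0.0902]
tool_rot: [3.141, 0.0, 1.651]
force: [-0.7, 0.3, 4.0]
grip_width: 0.0306
finger_force: 59.4
```

>>> play_rows(
  plan=[
    [[0,0,0],[0,0,0],-0.15],
    [[0,0,0],[0,0,0],-0.15],
    [[0,0,0],[0,0,0],-0.15],
    [[0,0,-1],[0,0,0],-0.15],
    [[0,0,-1],[0,0,0],-0.15],
    [[0,0,-1],[0,0,0],-0.15],
    [[1,-0.06,-1],[0,0,0],-0.15],
    [[1,-0.06,0],[0,0,0],-0.15],
    [[1,-0.06,0],[0,0,0],-0.15],
    [[1,-0.06,0],[0,0,0],-0.15],
    [[1,-0.06,0],[0,0,0],-0.15],
    [[1,-0.06,0],[0,0,0],-0.15],
    [[1,-0.06,0],[0,0,0],-0.15],
    [[1,-0.06,0],[0,0,0],-0.15],
    [[1,-0.06,0],[0,0,0],-0.15],
    [[1,-0.06,0],[0,0,0],-0.15],
    [[1,-0.06,0],[0,0,0],-0.15],
    [[1,-0.06,0],[0,0,0],-0.15],
    [[1,-0.06,0],[0,0,0],-0.15],
    [[1,-0.06,0],[0,0,0],-0.15],
  ],
)

```text
clock: 16.88
position: [0.5331, 0.0177, 0.19]
tool_rot: [3.141, -0.0, 1.651]
force: [0.9, -0.0, -0.2]
grip_width: 0.0492
finger_force: 0.0
```

>>> play_rows(
  plan=[
    [[1,-0.1,0],[0,0,0],-0.15],
    [[1,-0.1,0],[0,0,0],-0.15],
    [[1,-0.1,0],[0,0,0],-0.15],
    [[0.8,-0.15,0],[0,0,0],-0.15],
    [[0.7,0,0],[0,0,0],-0.15],
    [[0,0,0],[0,0,0],-0.15],
  ],
)

```text
clock: 17.62
position: [0.5131, 0.1293, 0.1899]
tool_rot: [3.141, -0.0, 1.653]
force: [-0.6, -0.5, -0.4]
grip_width: 0.049
finger_force: 0.0
```

```bash
python3 - <<'E'
from h import *
np.set_printoptions(precision=4,suppress=True)
to([.5130,.128,.0385],1.648)
for n in("wrist","scene"):
    f=grab_frame(n);P=pts(f);print(n,discs(P,.086,.103,.016,(.38,.65,.1,.235))[:,3:])
    if n=="scene": print(discs(P,.135,.155,.016,(.35,.7,-.42,.06))); print(discs(P,.094,.108,.016,(.35,.7,-.42,.06))[:,3:])
E
```

```text
pos [0.5131 0.1293 0.1899] rot [ 3.1414 -0.0002  1.6526] w 0.049 t 17.625
shift units (present tool axes) [-0.05 -0.01  6.06] in target axes [-0.05 -0.01  6.06] turn units [ 0.   -0.    0.03]
wrist [[0.4381 0.188  0.0162]
 [0.5078 0.1938 0.016 ]
 [0.5774 0.1993 0.0161]
 [0.4434 0.1226 0.0162]
 [0.5131 0.1284 0.0159]
 [0.6373 0.101  0.0128]]
scene [[0.4433 0.1229 0.0168]
 [0.438  0.1882 0.0174]
 [0.5128 0.1284 0.0164]
 [0.5086 0.194  0.016 ]
 [0.5778 0.1992 0.0164]]
[[137.       0.4327  -0.0309   0.4288  -0.0318   0.0176]
 [149.       0.5846  -0.3262   0.5833  -0.3282   0.0168]]
[[ 0.4534 -0.3082  0.0295]
 [ 0.4375 -0.1755  0.0287]
 [ 0.4311 -0.0316  0.0281]
 [ 0.5828 -0.3272  0.028 ]
 [ 0.5945 -0.1687  0.0292]
 [ 0.5916 -0.0471  0.0291]]
```

The first stopper is seated and nothing has been knocked. Next is the middle near-row stopper.

>>> play_rows(
  plan=[
    [[-0.05,0,1],[0,0,0],-0.15],
    [[0,0,1],[0,0,0],-0.15],
    [[0,0,1],[0,0,0],-0.15],
    [[0,0,1],[0,0,0],-0.15],
    [[0,0,1],[0,0,0],-0.15],
    [[0,0,0.6],[0,0,0],-0.15],
    [[0,0,0.45],[0,0,0],-0.15],
    [[0,0,0],[0,0,0],1],
    [[0,0,0],[0,0,0],1],
    [[0,0,0],[0,0,0],1],
    [[0,0,-0.8],[0,0,0],1],
    [[0,0,-1],[0,0,0],1],
    [[0,0,-1],[0,0,0],1],
    [[0,0,-1],[0,0,0],1],
    [[0,0,-1],[0,0,0],1],
    [[0,0,-1],[0,0,0],1],
    [[0,0,-1],[0,0,0],1],
    [[0,0,0],[0,0,0],1],
  ],
)

```text
clock: 19.98
position: [0.5139, 0.1272, 0.2103]
tool_rot: [3.139, -0.001, 1.651]
force: [-0.2, -0.0, -1.5]
grip_width: 0.0306
finger_force: 59.4
```

>>> play_rows(
  plan=[
    [[-1,-0.22,0],[0,0,0],1],
    [[-1,-0.22,0],[0,0,0],1],
    [[-1,-0.22,0],[0,0,0],1],
    [[-1,-0.22,0],[0,0,0],1],
    [[-1,-0.22,0],[0,0,0],1],
    [[-1,-0.22,0],[0,0,0],1],
    [[-1,-0.22,0],[0,0,0],1],
    [[-1,-0.22,0],[0,0,0],1],
    [[-1,-0.22,0],[0,0,0],1],
    [[-1,-0.22,0],[0,0,0],1],
    [[-1,-0.22,0],[0,0,0],1],
    [[-1,-0.22,0],[0,0,0],1],
    [[-1,-0.22,0],[0,0,0],1],
    [[-1,-0.22,0],[0,0,0],1],
    [[-1,-0.22,0],[0,0,0],1],
    [[-1,-0.22,0],[0,0,0],1],
    [[-1,-0.25,0],[0,0,0],1],
    [[-0.2,0,0],[0,0,0],1],
    [[0,0,0],[0,0,0],1],
  ],
)

```text
clock: 22.35
position: [0.4534, -0.3088, 0.2081]
tool_rot: [-3.141, -0.001, 1.651]
force: [0.0, -0.4, -0.9]
grip_width: 0.0309
finger_force: 59.5
```

```bash
python3 - <<'E'
from h import *
np.set_printoptions(precision=4,suppress=True)
look(); to([.453,-.308,.0895],1.65)
E
```

```text
top rims
 [[181.       0.5921  -0.1713   0.5923  -0.1714   0.0279]
 [170.       0.5874  -0.0483   0.5881  -0.0487   0.0279]
 [181.       0.5736  -0.3206   0.5793  -0.3318   0.0282]
 [158.       0.4494  -0.3036   0.4497  -0.3095   0.0278]
 [185.       0.4352  -0.1778   0.4347  -0.1781   0.0278]
 [148.       0.4353  -0.0272   0.427   -0.0337   0.0279]
 [ 43.       0.4148  -0.0488   0.4168  -0.0451   0.0205]]
  held orange 443 [ 0.4292 -0.3128  0.2225] [ 0.4759 -0.2806  0.3785]
scene rims
 [[166.       0.4535  -0.3068   0.4518  -0.3077   0.0292]
 [171.       0.4386  -0.1754   0.4374  -0.1744   0.0296]
 [202.       0.4433  -0.0257   0.4318  -0.031    0.0279]
 [244.       0.5911  -0.3194   0.5819  -0.3281   0.0284]
 [216.       0.596   -0.1692   0.5946  -0.1699   0.0294]
 [234.       0.5924  -0.0454   0.5915  -0.0466   0.0288]]
  held orange 390 [ 0.4356 -0.3124  0.1903] [ 0.4776 -0.2816  0.2674]
wrist rims
 [[1424.        0.4384   -0.1865    0.4377   -0.1763    0.0279]
 [2013.        0.5954   -0.1757    0.5952   -0.1701    0.0283]
 [1165.        0.4517   -0.3007    0.4526   -0.3083    0.028 ]
 [1923.        0.5728   -0.322     0.5817   -0.3294    0.028 ]]
  held orange 10385 [ 0.4342 -0.318   0.2233] [ 0.4724 -0.282   0.2636]
pos [ 0.4538 -0.3083  0.2085] rot [-3.1415 -0.0004  1.6519] w 0.0307 t 22.5
shift units (present tool axes) [ 0.01 -0.03  4.76] in target axes [ 0.01 -0.03  4.76] turn units [-0.   -0.    0.01]
```

>>> play_rows(
  plan=[
    [[0,-0.03,0.8],[0,0,0],1],
    [[0,0,0.8],[0,0,0],1],
    [[0,0,0.7],[0,0,0],1],
    [[0,0,0.5],[0,0,0],1],
    [[0,0,0.4],[0,0,0],1],
    [[0,0,0.4],[0,0,0],1],
    [[0,0,0.4],[0,0,0],1],
    [[0,0,0.4],[0,0,0],1],
    [[0,0,0.3],[0,0,0],1],
    [[0,0,0.1],[0,0,0],1],
    [[0,0,0],[0,0,0],1],
  ],
)

```text
clock: 23.88
position: [0.4528, -0.3094, 0.0888]
tool_rot: [3.141, 0.0, 1.651]
force: [1.1, -0.8, -1.3]
grip_width: 0.0308
finger_force: 59.3
```

>>> play_rows(
  plan=[
    [[0,0,0],[0,0,0],-0.15],
    [[0,0,0],[0,0,0],-0.15],
    [[0,0,0],[0,0,0],-0.15],
    [[0,0,-1],[0,0,0],-0.15],
    [[0,0,-1],[0,0,0],-0.15],
    [[0,0,-1],[0,0,0],-0.15],
    [[1,0.06,-1],[0,0,0],-0.15],
    [[1,0.06,0],[0,0,0],-0.15],
    [[1,0.06,0],[0,0,0],-0.15],
    [[1,0.06,0],[0,0,0],-0.15],
    [[1,0.06,0],[0,0,0],-0.15],
    [[1,0.06,0],[0,0,0],-0.15],
    [[1,0.06,0],[0,0,0],-0.15],
    [[1,0.06,0],[0,0,0],-0.15],
    [[1,0.06,0],[0,0,0],-0.15],
    [[1,0.06,0],[0,0,0],-0.15],
    [[1,0.06,0],[0,0,0],-0.15],
    [[1,0.06,0],[0,0,0],-0.15],
    [[1,0.06,0],[0,0,0],-0.15],
    [[1,0.06,0],[0,0,0],-0.15],
  ],
)

```text
clock: 26.38
position: [0.4457, 0.0421, 0.1888]
tool_rot: [3.141, -0.0, 1.651]
force: [0.3, 0.1, 0.2]
grip_width: 0.0491
finger_force: 0.0
```

>>> play_rows(
  plan=[
    [[1,0.1,0],[0,0,0],-0.15],
    [[1,0.05,0],[0,0,0],-0.15],
    [[0.8,0,0],[0,0,0],-0.15],
    [[0.45,0,0],[0,0,0],-0.15],
    [[0,0,0],[0,0,0],-0.15],
  ],
)

```text
clock: 27.0
position: [0.443, 0.1228, 0.1887]
tool_rot: [3.142, 0.0, 1.652]
force: [0.5, -0.5, -0.7]
grip_width: 0.0496
finger_force: 0.0
```

```bash
cat >> h.py <<'E'
def look2():
  for n in("wrist","scene"):
    f=grab_frame(n);P=pts(f);print(n,discs(P,.086,.103,.016,(.38,.65,.1,.235))[:,3:])
    if n=="scene": print("tops",discs(P,.135,.155,.016,(.35,.7,-.42,.06))); print("rims",discs(P,.094,.108,.016,(.35,.7,-.42,.06))[:,3:])
E
python3 - <<'E'
from h import *
np.set_printoptions(precision=4,suppress=True)
to([.4434,.1228,.0385],1.648)
look2()
E
```

```text
pos [0.443  0.1228 0.1887] rot [3.1416 0.     1.6516] w 0.0496 t 27.0
shift units (present tool axes) [-0.    0.02  6.01] in target axes [-0.    0.02  6.01] turn units [0.   0.   0.02]
wrist [[0.4381 0.1881 0.016 ]
 [0.5076 0.1938 0.016 ]
 [0.5772 0.1993 0.0162]
 [0.4433 0.1229 0.016 ]
 [0.6362 0.101  0.0138]]
scene [[0.4441 0.1223 0.0159]
 [0.4388 0.1878 0.017 ]
 [0.5083 0.1938 0.0159]
 [0.5786 0.1998 0.0163]]
tops [[117.       0.4566  -0.3047   0.4541  -0.3067   0.017 ]
 [132.       0.4325  -0.0308   0.4297  -0.0313   0.0168]
 [140.       0.5838  -0.3266   0.5817  -0.3296   0.0176]]
rims [[ 0.4534 -0.3064  0.028 ]
 [ 0.437  -0.1763  0.0297]
 [ 0.4309 -0.0309  0.0277]
 [ 0.5829 -0.3279  0.0288]
 [ 0.5943 -0.1695  0.0297]
 [ 0.5905 -0.0458  0.0291]]
```

>>> play_rows(
  plan=[
    [[0,0,1],[0,0,0],-0.15],
    [[0,0,1],[0,0,0],-0.15],
    [[0,0,1],[0,0,0],-0.15],
    [[0,0,1],[0,0,0],-0.15],
    [[0,0,1],[0,0,0],-0.15],
    [[0,0,0.6],[0,0,0],-0.15],
    [[0,0,0.4],[0,0,0],-0.15],
    [[0,0,0],[0,0,0],1],
    [[0,0,0],[0,0,0],1],
    [[0,0,0],[0,0,0],1],
    [[0,0,-0.8],[0,0,0],1],
    [[0,0,-1],[0,0,0],1],
    [[0,0,-1],[0,0,0],1],
    [[0,0,-1],[0,0,0],1],
    [[0,0,-1],[0,0,0],1],
    [[0,0,-1],[0,0,0],1],
    [[0,0,-1],[0,0,0],1],
    [[0,0,0],[0,0,0],1],
  ],
)

```text
clock: 29.35
position: [0.4437, 0.123, 0.2101]
tool_rot: [3.139, -0.002, 1.651]
force: [0.4, -0.5, -1.4]
grip_width: 0.0307
finger_force: 59.4
```

>>> play_rows(
  plan=[
    [[-1,-0.1,0],[0,0,0],1],
    [[-1,-0.1,0],[0,0,0],1],
    [[-1,-0.1,0],[0,0,0],1],
    [[-1,-0.1,0],[0,0,0],1],
    [[-1,-0.1,0],[0,0,0],1],
    [[-1,-0.1,0],[0,0,0],1],
    [[-1,-0.1,0],[0,0,0],1],
    [[-1,-0.1,0],[0,0,0],1],
    [[-1,-0.1,0],[0,0,0],1],
    [[-1,-0.1,0],[0,0,0],1],
    [[-1,-0.1,0],[0,0,0],1],
    [[-0.9,-0.12,0],[0,0,0],1],
    [[0,0,0],[0,0,0],1],
    [[0,0,0],[0,0,0],1],
  ],
)

```text
clock: 31.1
position: [0.4362, -0.1759, 0.2082]
tool_rot: [-3.141, -0.0, 1.651]
force: [0.3, 0.8, -1.1]
grip_width: 0.0307
finger_force: 59.4
```

```bash
python3 - <<'E'
from h import *
np.set_printoptions(precision=4,suppress=True)
look(); to([.437,-.1763,.0895],1.65)
E
```

```text
top rims
 [[178.       0.5919  -0.1713   0.5923  -0.1715   0.028 ]
 [169.       0.5876  -0.0481   0.588   -0.0484   0.0277]
 [193.       0.5757  -0.3212   0.5789  -0.3312   0.0279]
 [116.       0.4373  -0.1656   0.4349  -0.1775   0.0275]
 [179.       0.4278  -0.0335   0.4268  -0.0339   0.0279]]
  held orange 180 [ 0.4131 -0.169   0.2226] [ 0.4579 -0.1519  0.2761]
scene rims
 [[194.       0.4635  -0.2986   0.4531  -0.3069   0.0281]
 [172.       0.4387  -0.1755   0.4381  -0.1767   0.0294]
 [209.       0.4426  -0.0272   0.4314  -0.0315   0.0279]
 [239.       0.5913  -0.3196   0.583   -0.3279   0.0284]
 [217.       0.5967  -0.1686   0.5946  -0.1693   0.029 ]
 [237.       0.5922  -0.0461   0.5919  -0.0472   0.0293]]
  held orange 342 [ 0.4198 -0.188   0.1907] [ 0.4614 -0.1525  0.2634]
wrist rims
 [[1929.        0.4308   -0.0472    0.4302   -0.0351    0.0277]
 [2591.        0.5905   -0.0458    0.5906   -0.0469    0.0284]
 [1188.        0.437    -0.1691    0.4377   -0.1758    0.028 ]
 [1725.        0.5948   -0.1687    0.5954   -0.1694    0.0284]]
  held orange 10386 [ 0.4177 -0.187   0.223 ] [ 0.455  -0.1508  0.2636]
pos [ 0.4364 -0.1757  0.2085] rot [-3.1414 -0.0002  1.6518] w 0.0305 t 31.25
shift units (present tool axes) [-0.03  0.02  4.76] in target axes [-0.03  0.02  4.76] turn units [-0.   -0.    0.01]
```

>>> play_rows(
  plan=[
    [[-0.02,0.03,0.8],[0,0,0],1],
    [[0,0,0.8],[0,0,0],1],
    [[0,0,0.7],[0,0,0],1],
    [[0,0,0.5],[0,0,0],1],
    [[0,0,0.4],[0,0,0],1],
    [[0,0,0.4],[0,0,0],1],
    [[0,0,0.4],[0,0,0],1],
    [[0,0,0.4],[0,0,0],1],
    [[0,0,0.3],[0,0,0],1],
    [[0,0,0.1],[0,0,0],1],
    [[0,0,0],[0,0,0],1],
  ],
)

```text
clock: 32.62
position: [0.4371, -0.1769, 0.0888]
tool_rot: [3.141, -0.0, 1.65]
force: [-0.8, -0.2, 1.4]
grip_width: 0.0308
finger_force: 59.6
```

>>> play_rows(
  plan=[
    [[0,0,0],[0,0,0],-0.15],
    [[0,0,0],[0,0,0],-0.15],
    [[0,0,0],[0,0,0],-0.15],
    [[0,0,-1],[0,0,0],-0.15],
    [[0,0,-1],[0,0,0],-0.15],
    [[0,0,-1],[0,0,0],-0.15],
    [[1,0.28,-1],[0,0,0],-0.15],
    [[1,0.28,0],[0,0,0],-0.15],
    [[1,0.28,0],[0,0,0],-0.15],
    [[1,0.28,0],[0,0,0],-0.15],
    [[1,0.28,0],[0,0,0],-0.15],
    [[1,0.28,0],[0,0,0],-0.15],
    [[1,0.28,0],[0,0,0],-0.15],
    [[1,0.28,0],[0,0,0],-0.15],
    [[1,0.28,0],[0,0,0],-0.15],
    [[1,0.28,0],[0,0,0],-0.15],
    [[1,0.28,0],[0,0,0],-0.15],
    [[1,0.28,0],[0,0,0],-0.15],
    [[1,0.28,0],[0,0,0],-0.15],
    [[1,0.28,0],[0,0,0],-0.15],
  ],
)

```text
clock: 35.12
position: [0.5069, 0.1807, 0.1886]
tool_rot: [-3.142, 0.0, 1.651]
force: [0.8, -0.7, -0.2]
grip_width: 0.0494
finger_force: 0.0
```

>>> play_rows(
  plan=[
    [[0.5,0.08,0],[0,0,0],-0.15],
    [[0,0,0],[0,0,0],-0.15],
    [[0,0,0],[0,0,0],-0.15],
  ],
)

```text
clock: 35.5
position: [0.5078, 0.1914, 0.1887]
tool_rot: [-3.142, 0.0, 1.65]
force: [0.2, -0.1, -1.1]
grip_width: 0.0492
finger_force: 0.0
```

```bash
python3 - <<'E'
from h import *
np.set_printoptions(precision=4,suppress=True)
to([.508,.1938,.0385],1.648)
look2()
E
```

```text
pos [0.5078 0.1914 0.1887] rot [-3.1415  0.0003  1.6498] w 0.0492 t 35.5
shift units (present tool axes) [0.1  0.02 6.01] in target axes [0.1  0.02 6.01] turn units [-0.    0.    0.01]
wrist [[0.4383 0.1886 0.016 ]
 [0.5079 0.1941 0.0159]
 [0.5772 0.1995 0.0162]
 [0.6373 0.1008 0.0128]]
scene [[0.4385 0.1889 0.0169]
 [0.5074 0.1939 0.0167]
 [0.5779 0.1987 0.0162]]
tops [[118.       0.4563  -0.305    0.4541  -0.3069   0.0174]
 [124.       0.4406  -0.1741   0.4381  -0.1742   0.0168]
 [134.       0.4327  -0.031    0.4294  -0.031    0.0165]
 [146.       0.5843  -0.3263   0.5822  -0.3282   0.0165]]
rims [[ 0.4536 -0.3061  0.0278]
 [ 0.439  -0.1749  0.0276]
 [ 0.4308 -0.0312  0.0281]
 [ 0.5821 -0.3276  0.0282]
 [ 0.5947 -0.1692  0.0288]
 [ 0.5914 -0.0471  0.0288]]
```

>>> play_rows(
  plan=[
    [[0.1,0,1],[0,0,0],-0.15],
    [[0,0,1],[0,0,0],-0.15],
    [[0,0,1],[0,0,0],-0.15],
    [[0,0,1],[0,0,0],-0.15],
    [[0,0,1],[0,0,0],-0.15],
    [[0,0,0.6],[0,0,0],-0.15],
    [[0,0,0.4],[0,0,0],-0.15],
    [[0,0,0],[0,0,0],1],
    [[0,0,0],[0,0,0],1],
    [[0,0,0],[0,0,0],1],
    [[0,0,-0.8],[0,0,0],1],
    [[0,0,-1],[0,0,0],1],
    [[0,0,-1],[0,0,0],1],
    [[0,0,-1],[0,0,0],1],
    [[0,0,-1],[0,0,0],1],
    [[0,0,-1],[0,0,0],1],
    [[0,0,-1],[0,0,0],1],
    [[0,0,0],[0,0,0],1],
  ],
)

```text
clock: 37.85
position: [0.5084, 0.1953, 0.2103]
tool_rot: [3.139, -0.002, 1.651]
force: [-1.1, -0.5, -0.9]
grip_width: 0.0307
finger_force: 59.4
```

>>> play_rows(
  plan=[
    [[-1,0.15,0],[0,0,0],1],
    [[-1,0.15,0],[0,0,0],1],
    [[-1,0.15,0],[0,0,0],1],
    [[-1,0.15,0],[0,0,0],1],
    [[-1,0.15,0],[0,0,0],1],
    [[-1,0.15,0],[0,0,0],1],
    [[-1,0.15,0],[0,0,0],1],
    [[-1,0.15,0],[0,0,0],1],
    [[-1,0.15,0],[0,0,0],1],
    [[-1,0.15,0],[0,0,0],1],
    [[-1,0.15,0],[0,0,0],1],
    [[-1,0.15,0],[0,0,0],1],
    [[-1,0.15,0],[0,0,0],1],
    [[-1,0.2,0],[0,0,0],1],
    [[-0.8,0.15,0],[0,0,0],1],
    [[0,0,0],[0,0,0],1],
    [[0,0,0],[0,0,0],1],
  ],
)

```text
clock: 39.98
position: [0.5943, -0.1686, 0.2081]
tool_rot: [-3.141, -0.001, 1.651]
force: [0.2, -0.1, -0.6]
grip_width: 0.0308
finger_force: 59.5
```

```bash
python3 - <<'E'
from h import *
np.set_printoptions(precision=4,suppress=True)
look(); to([.5953,-.1697,.0895],1.65)
E
```

```text
top rims
 [[171.       0.5874  -0.0484   0.5882  -0.0484   0.0279]
 [ 56.       0.5952  -0.1503   0.5954  -0.1567   0.023 ]
 [200.       0.4277  -0.0335   0.4268  -0.034    0.0279]]
scene rims
 [[198.       0.4499  -0.1696   0.4392  -0.1748   0.0277]
 [221.       0.4426  -0.0269   0.431   -0.0308   0.028 ]
 [240.       0.5912  -0.3194   0.5816  -0.3276   0.0288]
 [211.       0.5964  -0.1692   0.5942  -0.1698   0.0292]
 [236.       0.5927  -0.0457   0.5915  -0.0464   0.0283]]
  held orange 506 [ 0.5783 -0.1808  0.1888] [ 0.6401 -0.1463  0.2935]
wrist rims
 [[1759.        0.4383   -0.0487    0.432    -0.0385    0.026 ]
 [1952.        0.5914   -0.048     0.5913   -0.0467    0.0281]
 [2100.        0.4483   -0.1689    0.4387   -0.1754    0.028 ]
 [1216.        0.5949   -0.1632    0.5953   -0.1695    0.028 ]
 [1021.        0.4517   -0.2891    0.4514   -0.3009    0.0261]
 [ 252.        0.5705   -0.3195    0.5686   -0.3258    0.0214]]
  held orange 10283 [ 0.5759 -0.1807  0.2228] [ 0.612  -0.1445  0.2635]
pos [ 0.5946 -0.1684  0.2085] rot [-3.1416 -0.0004  1.6517] w 0.0307 t 40.125
shift units (present tool axes) [-0.06  0.03  4.76] in target axes [-0.06  0.03  4.76] turn units [-0.   -0.    0.01]
```

>>> play_rows(
  plan=[
    [[-0.05,0.03,0.8],[0,0,0],1],
    [[0,0,0.8],[0,0,0],1],
    [[0,0,0.7],[0,0,0],1],
    [[0,0,0.5],[0,0,0],1],
    [[0,0,0.4],[0,0,0],1],
    [[0,0,0.4],[0,0,0],1],
    [[0,0,0.4],[0,0,0],1],
    [[0,0,0.4],[0,0,0],1],
    [[0,0,0.3],[0,0,0],1],
    [[0,0,0.1],[0,0,0],1],
    [[0,0,0],[0,0,0],1],
  ],
)

```text
clock: 41.5
position: [0.5955, -0.1706, 0.0888]
tool_rot: [3.141, 0.0, 1.651]
force: [-0.2, 1.0, -0.9]
grip_width: 0.0301
finger_force: 59.3
```

>>> play_rows(
  plan=[
    [[0,0,0],[0,0,0],-0.15],
    [[0,0,0],[0,0,0],-0.15],
    [[0,0,0],[0,0,0],-0.15],
    [[0,0,-1],[0,0,0],-0.15],
    [[0,0,-1],[0,0,0],-0.15],
    [[0,0,-1],[0,0,0],-0.15],
    [[1,0.03,-1],[0,0,0],-0.15],
    [[1,0.03,0],[0,0,0],-0.15],
    [[1,0.03,0],[0,0,0],-0.15],
    [[1,0.03,0],[0,0,0],-0.15],
    [[1,0.03,0],[0,0,0],-0.15],
    [[1,0.03,0],[0,0,0],-0.15],
    [[1,0.03,0],[0,0,0],-0.15],
    [[1,0.03,0],[0,0,0],-0.15],
    [[1,0.03,0],[0,0,0],-0.15],
    [[1,0.03,0],[0,0,0],-0.15],
    [[1,0.03,0],[0,0,0],-0.15],
    [[1,0.03,0],[0,0,0],-0.15],
    [[1,0.03,0],[0,0,0],-0.15],
    [[1,0.03,0],[0,0,0],-0.15],
  ],
)

```text
clock: 44.0
position: [0.5778, 0.1801, 0.1887]
tool_rot: [3.142, -0.0, 1.651]
force: [1.1, -0.5, -0.5]
grip_width: 0.049
finger_force: 0.0
```

>>> play_rows(
  plan=[
    [[0.8,0.03,0],[0,0,0],-0.15],
    [[0,0,0],[0,0,0],-0.15],
    [[0,0,0],[0,0,0],-0.15],
  ],
)

```text
clock: 44.38
position: [0.5772, 0.1983, 0.1887]
tool_rot: [3.142, 0.001, 1.65]
force: [0.0, -0.4, 0.5]
grip_width: 0.0492
finger_force: 0.0
```

```bash
python3 - <<'E'
from h import *
np.set_printoptions(precision=4,suppress=True)
to([.5775,.1995,.0385],1.648)
look2()
E
```

```text
pos [0.5772 0.1983 0.1887] rot [3.1415 0.0005 1.6499] w 0.0492 t 44.375
shift units (present tool axes) [0.05 0.02 6.01] in target axes [0.05 0.02 6.01] turn units [0.   0.   0.01]
wrist [[0.4386 0.1883 0.0163]
 [0.5776 0.1998 0.0159]
 [0.6295 0.1004 0.0058]]
scene [[0.4397 0.1833 0.0151]
 [0.5771 0.1996 0.0168]]
tops [[113.       0.4562  -0.3053   0.4523  -0.3076   0.0183]
 [125.       0.4407  -0.1742   0.4379  -0.1766   0.0168]
 [136.       0.4326  -0.0308   0.4298  -0.032    0.017 ]
 [144.       0.5843  -0.3266   0.5823  -0.3286   0.0172]
 [162.       0.5985  -0.1692   0.5963  -0.1701   0.0162]]
rims [[ 0.4529 -0.3068  0.0284]
 [ 0.4395 -0.1745  0.0276]
 [ 0.431  -0.0309  0.0278]
 [ 0.5821 -0.3279  0.0286]
 [ 0.5957 -0.1692  0.0283]
 [ 0.5916 -0.047   0.0288]]
```

>>> play_rows(
  plan=[
    [[0.05,0.02,1],[0,0,0],-0.15],
    [[0,0,1],[0,0,0],-0.15],
    [[0,0,1],[0,0,0],-0.15],
    [[0,0,1],[0,0,0],-0.15],
    [[0,0,1],[0,0,0],-0.15],
    [[0,0,0.6],[0,0,0],-0.15],
    [[0,0,0.4],[0,0,0],-0.15],
    [[0,0,0],[0,0,0],1],
    [[0,0,0],[0,0,0],1],
    [[0,0,0],[0,0,0],1],
    [[0,0,-0.8],[0,0,0],1],
    [[0,0,-1],[0,0,0],1],
    [[0,0,-1],[0,0,0],1],
    [[0,0,-1],[0,0,0],1],
    [[0,0,-1],[0,0,0],1],
    [[0,0,-1],[0,0,0],1],
    [[0,0,-1],[0,0,0],1],
    [[0,0,0],[0,0,0],1],
  ],
)

```text
clock: 46.72
position: [0.5783, 0.2006, 0.2116]
tool_rot: [3.138, -0.002, 1.65]
force: [0.0, -0.5, -1.2]
grip_width: 0.0308
finger_force: 59.4
```

>>> play_rows(
  plan=[
    [[-1,-0.02,0],[0,0,0],1],
    [[-1,-0.02,0],[0,0,0],1],
    [[-1,-0.02,0],[0,0,0],1],
    [[-1,-0.02,0],[0,0,0],1],
    [[-1,-0.02,0],[0,0,0],1],
    [[-1,-0.02,0],[0,0,0],1],
    [[-1,-0.02,0],[0,0,0],1],
    [[-1,-0.02,0],[0,0,0],1],
    [[-1,-0.05,0],[0,0,0],1],
    [[-0.85,0,0],[0,0,0],1],
    [[0,0,0],[0,0,0],1],
    [[0,0,0],[0,0,0],1],
  ],
)

```text
clock: 48.22
position: [0.5917, -0.0446, 0.2086]
tool_rot: [-3.141, -0.0, 1.651]
force: [1.2, 0.9, -0.8]
grip_width: 0.0308
finger_force: 59.4
```

```bash
python3 - <<'E'
from h import *
np.set_printoptions(precision=4,suppress=True)
look(); to([.5912,-.0468,.0895],1.65)
E
```

```text
top rims
 [[181.       0.5756  -0.3217   0.5792  -0.3313   0.0283]
 [174.       0.4474  -0.2982   0.4492  -0.3084   0.0275]
 [173.       0.4363  -0.1687   0.4349  -0.1779   0.0279]]
scene rims
 [[199.       0.4634  -0.2984   0.4531  -0.3064   0.0278]
 [123.       0.4563  -0.1776   0.4434  -0.1763   0.0264]
 [203.       0.4436  -0.0272   0.4311  -0.031    0.0277]
 [250.       0.5913  -0.3191   0.5824  -0.328    0.0286]
 [260.       0.605   -0.1614   0.5956  -0.1691   0.0281]
 [235.       0.5921  -0.0462   0.5911  -0.0476   0.029 ]]
  held orange 443 [ 0.5769 -0.0654  0.1916] [ 0.643  -0.0227  0.2907]
wrist rims
 [[2227.        0.4409   -0.0261    0.4304   -0.0313    0.028 ]
 [1195.        0.5906   -0.0397    0.5912   -0.0463    0.0278]
 [1398.        0.4422   -0.1599    0.4385   -0.1729    0.0272]]
  held orange 10259 [ 0.5732 -0.0568  0.223 ] [ 0.6093 -0.0204  0.2637]
pos [ 0.5919 -0.0444  0.2086] rot [-3.1415 -0.0002  1.6519] w 0.0307 t 48.375
shift units (present tool axes) [-0.09 -0.03  4.76] in target axes [-0.09 -0.03  4.76] turn units [-0.   -0.    0.01]
```

>>> play_rows(
  plan=[
    [[-0.08,-0.03,0.8],[0,0,0],1],
    [[0,0,0.8],[0,0,0],1],
    [[0,0,0.7],[0,0,0],1],
    [[0,0,0.5],[0,0,0],1],
    [[0,0,0.4],[0,0,0],1],
    [[0,0,0.4],[0,0,0],1],
    [[0,0,0.4],[0,0,0],1],
    [[0,0,0.4],[0,0,0],1],
    [[0,0,0.3],[0,0,0],1],
    [[0,0,0.1],[0,0,0],1],
    [[0,0,0],[0,0,0],1],
  ],
)

```text
clock: 49.75
position: [0.5914, -0.0475, 0.0888]
tool_rot: [3.141, -0.0, 1.651]
force: [-0.0, -0.1, -0.5]
grip_width: 0.0305
finger_force: 59.3
```

All five stoppers are in. I'll release, rise and measure the lid.

>>> play_rows(
  plan=[
    [[0,0,0],[0,0,0],-0.15],
    [[0,0,0],[0,0,0],-0.15],
    [[0,0,0],[0,0,0],-0.15],
    [[0,0,-1],[0,0,0],-0.15],
    [[0,0,-1],[0,0,0],-0.15],
    [[0,0,-1],[0,0,0],-0.15],
    [[0,0,-1],[0,0,0],1],
    [[0,0,-1],[0,0,0],1],
    [[0,0,-1],[0,0,0],1],
    [[0,0,-1],[0,0,0],1],
    [[0,0,-1],[0,0,0],1],
    [[0,0,-1],[0,0,0],1],
    [[0,0,-1],[0,0,0],1],
    [[0,0,-1],[0,0,0],1],
    [[0,0,-1],[0,0,0],1],
  ],
)

```text
clock: 51.62
position: [0.5912, -0.0474, 0.3895]
tool_rot: [3.142, -0.0, 1.651]
force: [-0.2, -0.4, 0.2]
grip_width: -0.0001
finger_force: 0.0
```

```bash
cat >> h.py <<'E'
H=np.array([.5393,.3087,.11]); ex=np.array([-.077,.997,0]); ey=np.array([-.997,-.077,0])
def uvw(P): return np.stack([(P-H)@ex,(P-H)@ey,P[...,2]-.11],-1)
def lid(n,th=(.3,2.0)):
    f=grab_frame(n);save(f,"lid_%s.png"%n); P=uvw(pts(f))
    m=(np.abs(P[...,1])<.17)&(P[...,0]<.1)&(P[...,0]>-.26)&(P[...,2]>.03)&(P[...,2]<.26)
    q=P[m]; r=np.hypot(q[:,0],q[:,2]); a=np.arctan2(q[:,2],-q[:,0]); k=(r<.235)&(r>.08)
    h,e=np.histogram(a[k],np.arange(0,2.2,.03)); i=h.argmax(); k&=np.abs(a-e[i]-.015)<.1
    print(n,"lid angle",np.median(a[k]),k.sum(),"r max",np.percentile(r[k],99.5),"u at w.05,.1,.2",[np.round(np.median(q[k&(abs(q[:,2]-w)<.01),0]),4) for w in(.05,.1,.15,.2)])
    return P
E
python3 - <<'E'
from h import *
np.set_printoptions(precision=4,suppress=True)
for n in("scene","top"): P=lid(n)
f=grab_frame("top");P=pts(f);print("tops",discs(P,.135,.155,.016,(.35,.7,-.42,.06)));print("rims",discs(P,.094,.108,.016,(.35,.7,-.42,.06))[:,3:])
q=uvw(P);k=(q[...,0]>.01)&(q[...,0]<.1)&(abs(q[...,1])<.1)&(q[...,2]>.1);print("knob",np.nanmin(q[k],0),np.nanmax(q[k],0))
to([.4342,.3708,.38],1.648)
E
```

```text
scene lid angle 1.4977564697663222 4186 r max 0.22254520320687168 u at w.05,.1,.2 [np.float64(nan), np.float64(-0.0074), np.float64(-0.0111), np.float64(-0.0147)]
top lid angle 1.4892442798952197 4793 r max 0.22321779769800704 u at w.05,.1,.2 [np.float64(nan), np.float64(-0.0089), np.float64(-0.0125), np.float64(-0.0161)]
tops [[169.       0.5798  -0.3297   0.5807  -0.3304   0.0163]
 [177.       0.451   -0.3083   0.4509  -0.3093   0.0157]]
rims [[ 0.5647 -0.3352  0.0228]
 [ 0.4491 -0.3083  0.0277]]
knob [ 0.01   -0.0097  0.19  ] [0.034  0.0168 0.2108]
pos [ 0.5916 -0.0476  0.3894] rot [ 3.1399 -0.      1.6507] w -0.0 t 51.775
shift units (present tool axes) [17.18 -4.94  0.37] in target axes [17.17 -4.99  0.38] turn units [ 0.01 -0.    0.02]
  return _methods._mean(a, axis=axis, dtype=dtype,
  ret = ret.dtype.type(ret / rcount)
```

>>> play_rows(
  plan=[
    [[1,-0.3,0],[0,0,0],1],
    [[1,-0.3,0],[0,0,0],1],
    [[1,-0.3,0],[0,0,0],1],
    [[1,-0.3,0],[0,0,0],1],
    [[1,-0.3,0],[0,0,0],1],
    [[1,-0.3,0],[0,0,0],1],
    [[1,-0.3,0],[0,0,0],1],
    [[1,-0.3,0],[0,0,0],1],
    [[1,-0.3,0],[0,0,0],1],
    [[1,-0.3,0],[0,0,0],1],
    [[1,-0.3,0],[0,0,0],1],
    [[1,-0.3,0],[0,0,0],1],
    [[1,-0.3,0],[0,0,0],1],
    [[1,-0.3,0],[0,0,0],1],
    [[1,-0.3,0],[0,0,0],1],
    [[1,-0.3,0],[0,0,0],1],
    [[1,-0.2,0],[0,0,0],1],
    [[0.2,0,0],[0,0,0],1],
    [[0,0,0],[0,0,0],1],
  ],
)

```text
clock: 54.15
position: [0.4326, 0.371, 0.3883]
tool_rot: [-3.141, 0.001, 1.651]
force: [-0.3, -0.3, 0.4]
grip_width: -0.0002
finger_force: 0.0
```

```bash
python3 - <<'E'
from h import *
np.set_printoptions(precision=4,suppress=True)
s=bot.observe();print(uvw(s["position"]),s["force"],s["qpos"])
f=grab_frame("scene");save(f,"s9.png");P=pts(f);print("tops",discs(P,.135,.155,.016,(.35,.7,-.42,.06)));print("rims",discs(P,.094,.108,.016,(.35,.7,-.42,.06))[:,3:])
E
```

```text
[0.0704 0.1016 0.2783] [-0.3168 -0.2852  0.4385] [-1.2158  0.3317  0.5606  1.5061 -0.1776  1.3555 -0.562 ]
tops [[115.       0.4563  -0.3052   0.4536  -0.309    0.017 ]
 [126.       0.441   -0.1742   0.4378  -0.1762   0.0168]
 [135.       0.4328  -0.0308   0.4289  -0.0311   0.0173]
 [146.       0.5844  -0.3266   0.5821  -0.3282   0.0169]
 [163.       0.5983  -0.1692   0.5963  -0.1707   0.0165]
 [181.       0.5946  -0.0468   0.5925  -0.0486   0.0163]]
rims [[ 0.4535 -0.3065  0.0275]
 [ 0.4392 -0.1749  0.0277]
 [ 0.4305 -0.031   0.0279]
 [ 0.5817 -0.3279  0.0285]
 [ 0.5957 -0.169   0.0281]
 [ 0.5915 -0.0456  0.0281]]
```

View pics/s9.png

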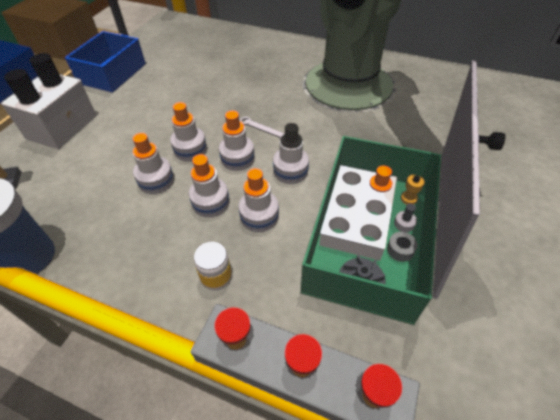

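The scene shows all five open flasks now with orange stoppers (grips near (144,144), (180,112), (233,118), (201,163), (256,180)), black still in place at (291,130), and the lid open. I'll go down behind the lid and push it over along its arc.

>>> play_rows(
  plan=[
    [[0,0,1],[0,0,0],1],
    [[0,0,1],[0,0,0],1],
    [[0,0,1],[0,0,0],1],
    [[0,0,1],[0,0,0],1],
    [[0,0,0.83],[0,0,0],1],
    [[-0.7,0,0],[0,0,0],1],
    [[-0.7,0,0.02],[0,0,0],1],
    [[-0.6,0,0.03],[0,0,0],1],
    [[-0.56,0,0.03],[0,0,0],1],
    [[-0.53,0,0.07],[0,0,0],1],
    [[-0.53,0,0.09],[0,0,0],1],
    [[-0.52,0,0.1],[0,0,0],1],
    [[-0.52,0,0.11],[0,0,0],1],
    [[0,0,0],[0,0,0],1],
  ],
)

```text
clock: 55.95
position: [0.4415, 0.2537, 0.2563]
tool_rot: [-3.141, 0.001, 1.649]
force: [0.5, 0.3, 0.1]
grip_width: -0.0
finger_force: 0.0
```

```bash
python3 - <<'E'
from h import *
np.set_printoptions(precision=4,suppress=True)
s=bot.observe();print(uvw(s["position"]),s["force"])
lid("scene")
E
```

```text
[-0.0473  0.1017  0.1463] [0.4842 0.2661 0.1012]
scene lid angle 1.2412853995313187 3004 r max 0.23005070542938014 u at w.05,.1,.2 [np.float64(nan), np.float64(-0.0308), np.float64(-0.0507), np.float64(-0.0751)]
  return _methods._mean(a, axis=axis, dtype=dtype,
  ret = ret.dtype.type(ret / rcount)
```

Working as modelled (angle 1.24). I'll continue along the arc.

>>> play_rows(
  plan=[
    [[-0.49,0,0.18],[0,0,0],1],
    [[-0.48,0,0.23],[0,0,0],1],
    [[-0.47,0,0.27],[0,0,0],1],
    [[-0.46,0,0.3],[0,0,0],1],
    [[-0.41,0,0.33],[0,0,0],1],
    [[-0.39,0,0.36],[0,0,0],1],
    [[-0.37,0,0.39],[0,0,0],1],
    [[-0.35,0,0.41],[0,0,0],1],
    [[-0.29,0,0.45],[0,0,0],1],
    [[-0.26,0,0.46],[0,0,0],1],
    [[-0.24,0,0.48],[0,0,0],1],
    [[-0.22,0,0.49],[0,0,0],1],
    [[0,0,0],[0,0,0],1],
  ],
)

```text
clock: 57.62
position: [0.45, 0.1441, 0.147]
tool_rot: [-3.14, 0.001, 1.65]
force: [-0.2, 0.2, 0.6]
grip_width: -0.0003
finger_force: 0.0
```

```bash
python3 - <<'E'
from h import *
np.set_printoptions(precision=4,suppress=True)
s=bot.observe();print(uvw(s["position"]),s["force"])
f=grab_frame("scene");save(f,"s10.png");P=uvw(pts(f))
m=(np.abs(P[...,1]+.08)<.07)&(P[...,0]<-.03)&(P[...,0]>-.2)&(P[...,2]>.008)&(P[...,2]<.15)
q=P[m];print(np.polyfit(-q[:,0],q[:,2],1),len(q))
E
```

```text
[-0.1572  0.1017  0.037 ] [-0.1645  0.1502  0.5996]
[0.2984 0.009 ] 6115
```

View pics/s10.png

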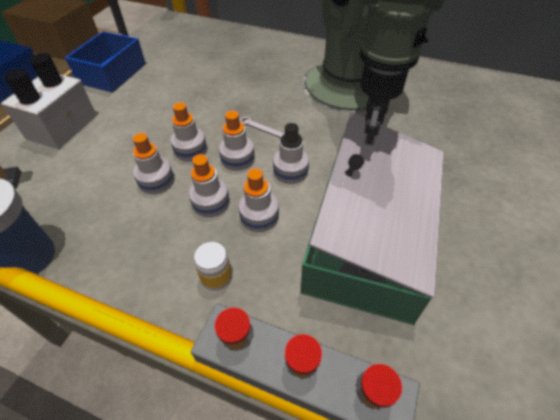

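The lid is about 0.29 rad open, with the fingertips on its outer face at (370,140). I'll make the last press down.

>>> play_rows(
  plan=[
    [[-0.15,0,0.5],[0,0,0],1],
    [[-0.12,0,0.5],[0,0,0],1],
    [[-0.08,0,0.5],[0,0,0],1],
    [[-0.04,0,0.4],[0,0,0],1],
    [[0,0,0.15],[0,0,0],1],
    [[0,0,0.1],[0,0,0],1],
    [[0,0,0],[0,0,0],1],
  ],
)

```text
clock: 58.55
position: [0.4512, 0.1348, 0.0965]
tool_rot: [-3.142, -0.002, 1.65]
force: [-23.0, -7.4, 85.7]
grip_width: 0.0003
finger_force: 42.9
```

```bash
cat >> h.py <<'E'
def flat(n="scene"):
    f=grab_frame(n);P=uvw(pts(f))
    m=(np.abs(P[...,1]+.08)<.06)&(P[...,0]<-.03)&(P[...,0]>-.2)&(P[...,2]>-.02)&(P[...,2]<.15)
    q=P[m];print(n,"slope,offset",np.polyfit(-q[:,0],q[:,2],1),len(q))
E
python3 - <<'E'
from h import *
np.set_printoptions(precision=4,suppress=True)
s=bot.observe();print(uvw(s["position"]),s["force"]); flat(); flat("top")
E
```

```text
[-0.1666  0.1012 -0.0135] [-23.0124  -7.4404  85.7277]
scene slope,offset [-0.0022  0.0092] 4989
top slope,offset [-0.0001  0.0088] 3706
```

Shut (slope ≈ 0), with 86 N on the tool. I'll lift off straight away.

>>> play_rows(
  plan=[
    [[0,0,-0.3],[0,0,0],1],
    [[0,0,-0.8],[0,0,0],1],
    [[0,0,-1],[0,0,0],1],
    [[0,0,-1],[0,0,0],1],
    [[0,0,-1],[0,0,0],1],
    [[0,0,-1],[0,0,0],1],
    [[0,0,-1],[0,0,0],1],
    [[0,0,-1],[0,0,0],1],
    [[0,0,0],[0,0,0],1],
  ],
)

```text
clock: 59.78
position: [0.4518, 0.1353, 0.2728]
tool_rot: [3.14, -0.001, 1.651]
force: [0.0, -0.2, -0.9]
grip_width: -0.0004
finger_force: 0.0
```

```bash
python3 - <<'E'
from h import *
np.set_printoptions(precision=4,suppress=True)
s=bot.observe();print(s["position"],s["force"]); flat(); flat("top")
f=grab_frame("scene");save(f,"s11.png");P=pts(f);print("tops",discs(P,.135,.155,.016,(.35,.7,-.42,.06)));print("rims",discs(P,.094,.108,.016,(.35,.7,-.42,.06))[:,3:])
E
```

```text
[0.4518 0.1353 0.2728] [ 0.0024 -0.1697 -0.9222]
scene slope,offset [-0.0015  0.0093] 5014
top slope,offset [0.0005 0.0088] 3578
tops [[115.       0.456   -0.3051   0.4535  -0.3079   0.017 ]
 [125.       0.4406  -0.1744   0.438   -0.1758   0.0163]
 [135.       0.4325  -0.0311   0.4291  -0.0312   0.0168]
 [144.       0.5843  -0.3267   0.583   -0.3292   0.0166]
 [165.       0.5986  -0.1693   0.5972  -0.1705   0.0168]
 [178.       0.5945  -0.0468   0.5926  -0.0481   0.0167]]
rims [[ 0.4534 -0.3053  0.0288]
 [ 0.4393 -0.1748  0.0276]
 [ 0.431  -0.0312  0.0274]
 [ 0.5829 -0.3265  0.0285]
 [ 0.5961 -0.1684  0.0282]
 [ 0.5916 -0.0459  0.028 ]]
```

View pics/s11.png

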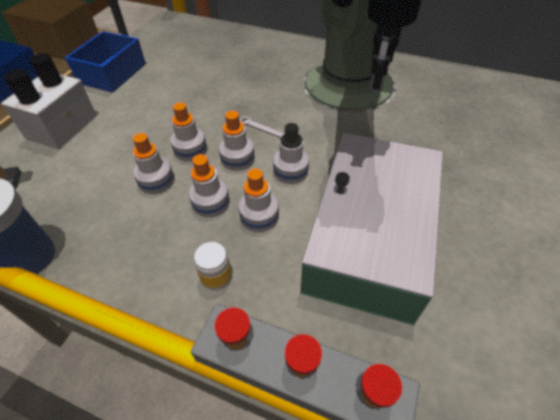

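The lid is flat on the chest, six flasks are stoppered and the arm is clear. I'll check the grip-top heights, then hand in.

```bash
python3 - <<'E'
from h import *
f=grab_frame("scene");P=pts(f)
z=[]
for x,y in[(.4535,-.308),(.438,-.176),(.429,-.031),(.583,-.329),(.597,-.17),(.5926,-.048)]:
    m=(np.hypot(P[...,0]-x,P[...,1]-y)<.012)&(P[...,2]>.12); z.append(np.median(P[m][:,2]))
print(np.round(z,4))
if max(z)<.1475: print(bot.job_done())
E
```

```text
[0.1428 0.1431 0.1433 0.1427 0.1431 0.1432]
the job is handed in; nothing more can be done
None
```

The job is handed in: the five open flasks have orange stoppers fully seated (grip tops at 143 mm, level with the black one left in place), and the chest lid is shut flat.

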